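# Show the resin specimens on the light panel and put them away

## Task

If the last class left the lamp on (its knob is out past half way, red sleeve showing), push the knob in first; then lay every resin specimen block that is on the bench flat on its coloured base on the light panel, side by side inside the rim, for the class camera. With all of them there, pull the lamp knob straight out to its on detent, leave it on for at least five seconds, and push it fully in again. Then put the blocks away flat in the trays of their own colours and leave the lamp off; never touch a block while the lamp is on, and do not knock over or push away the other things on the bench.

Things in the scene. Friction and masses are not known exactly. Their poses are not given: they have to be found in the camera images.
- insect_a: an insect specimen cast in clear tinted resin on a yellow base: one rigid block 68 mm (its x) x 44 mm (its y) x 28 mm high, about 0.1 kg; origin at the centre of its underside, z up through the top. Stands on its yellow base at the start, clear of the light panel and the trays. None if it is not there this time.
- insect_b: an insect specimen cast in clear tinted resin on a yellow base: one rigid block 68 mm (its x) x 44 mm (its y) x 28 mm high, about 0.1 kg; origin at the centre of its underside, z up through the top. Stands on its yellow base at the start, clear of the light panel and the trays. None if it is not there this time.
- plant_a: a plant specimen cast in clear tinted resin on a green base: one rigid block 68 mm (its x) x 44 mm (its y) x 28 mm high, about 0.1 kg; origin at the centre of its underside, z up through the top. Stands on its green base at the start, clear of the light panel and the trays. None if it is not there this time.
- plant_b: a plant specimen cast in clear tinted resin on a green base: one rigid block 68 mm (its x) x 44 mm (its y) x 28 mm high, about 0.1 kg; origin at the centre of its underside, z up through the top. Stands on its green base at the start, clear of the light panel and the trays. None if it is not there this time.
- panel: white light panel with an aluminium rim, fixed to the bench, outer 170 mm (its x) x 250 mm (its y); the flat lit surface inside the rim is 154 x 234 mm and 30 mm above the bench, the rim 8 mm wide and 8 mm higher than it. Origin at the centre of the underside, z up.
- yellow_tray: yellow shallow open tray for the insect blocks, fixed, outer 125 mm (its x) x 175 mm (its y), inner 115 x 165 mm, walls 5 mm thick and 12 mm high overall, floor 5 mm thick; origin at the centre of its underside (on the bench), so blocks rest 5 mm above it. The two trays swap places from start to start.
- green_tray: green shallow open tray for the plant blocks, fixed, outer 125 mm (its x) x 175 mm (its y), inner 115 x 165 mm, walls 5 mm thick and 12 mm high overall, floor 5 mm thick; origin at the centre of its underside (on the bench), so blocks rest 5 mm above it. The two trays swap places from start to start.
- supply: white lamp supply box, fixed to the bench, 110 mm (its x) x 120 mm (its y) x 80 mm high; origin at the centre of the underside. Its blue front panel looks along its own -x, and the lamp knob sits in the middle of that panel, its axis level, 55 mm above the bench.
- lamp_knob (a joint): travel of the lamp's push-pull knob in m: 0 = fully in (off stop), 0.025 = fully out (on detent, where it stops). It slides stiffly, resisting with about 6 N either way, and stays wherever it is left. The lamp is on whenever it is more than about half way (13 mm) out; a red sleeve on the stem shows in front of the panel only then. At the start it may be anywhere from fully in to fully out.
- knob_grip (a point): centre of the black round lamp knob (36 mm in diameter, 24 mm long along its axis, on a 12 mm stem); it moves with the knob and its axes are those of the supply box: out is along its -x. Pushed in, this point is 24 mm in front of the panel and the gap between knob and panel is 12 mm. It can be pinched across its diameter from above.
- petri_dish: bystander, loose: clear petri dish with lid, 56 mm across, 22 mm high, between panel and supply; origin at the centre of its underside
- beaker: bystander, loose: glass beaker, 70 mm across, 85 mm high, beyond the panel; origin at the centre of its underside
- slide_carton: bystander, loose: white slide carton 50 x 80 x 90 mm high, beyond the panel; origin at the centre of its underside
- eyepiece: bystander, loose: black eyepiece tube, 32 mm across, 60 mm high, beyond the panel; origin at the centre of its underside
- slide_box: bystander, loose: blue slide box 90 x 170 x 35 mm high, near the robot at the left; origin at the centre of its underside
- stain_bottle: bystander, loose: amber stain bottle, 44 mm across, 85 mm high, near the robot at the right; origin at the centre of its underside
- sample_jar: bystander, loose: clear sample jar with white lid, 62 mm across, 64 mm high, beyond the panel; origin at the centre of its underside
Not all that is in view belongs to the job. Leave any pink or purple look-alike of the insect_a alone.

How it is judged:
By the outcome, as a careful person would: the job done as asked, in the order asked, and still so for the second after the job is handed in, with the robot touching nothing.
Of insect_a, insect_b, plant_a, plant_b only 2 to 3 are there at a start; the rules pass over those that are not, and their reading is None.
At some moment in a run one of insect_a, insect_b, plant_a, plant_b may be knocked a few centimetres aside while the robot is not near it.
It also fails if it takes over 210 s, if anything falls off the work surface, if the arm or the gripper's body presses on something with over 40 N, if the wrist force passes 120 N, or if a joint passes its speed limit or range.

## Robot

A 6-joint arm with a two-finger parallel gripper is mounted at the origin on the work surface. World frame = base frame: x ahead of the robot, y to its left, z up, the work surface at z = 0. Lengths are in mm, angles in rad, forces in N, time in s.
With the tool pointing down it reaches from about 400 to 925 mm from the base axis. Payload 12.5 kg.
Tool frame: the origin (TCP) lies at the very end of the fingers, on their centre line; the grasp point (between the pads) lies arm.tcp_to_grasp behind it (arm.tcp_to_grasp is the distance from the TCP to the grasp point, in mm); z points along the fingers, y is the direction in which the jaws open and shut (so a half turn about z gives the same grasp; the last joint's range is limited). The gripper opens to 95 mm and grips with 3 to 60 N. Pads are 20 mm wide; open, the fingers measure 119 mm over their backs; the gripper's body (75 mm by 180 mm) begins 59 mm behind the grasp point.
Start: joints at [-1.392, 0.491, 1.559, -0, 1.092, -0.106], TCP at [175.627, -599.839, 175.461] pointing down, gripper open.
Joint ranges: [-3.1, 3.1], [-0.84, 2.19], [0.05, 2.79], [-1.13, 4.28], [0.06, 2.93], [-2.69, 2.69]. Speed limits (rad/s): [2.22, 2.22, 2.79, 3.14, 3.14, 3.14].

## Interface

Orientations are given as a unit quaternion [x, y, z, w].
In Python, from station import arm, imaging gives the robot as it stands.
- The arm moves only by the shell command python3 -m jog 'ROWS' [FORCE]. ROWS is JSON, a list of rows, each a list of 7 numbers: the turn, a rotation vector about the tool's x, y, z in rad, then the shift along the tool's x, y, z in m, then the opening, from 0 (shut) to 1 (fully open). A call has 1 to 10 rows; each row shifts and turns the commanded pose from where the row before left it, along the tool's axes as they then stand; what a row does not reach is not made up. A row lasts 1/10 s, in which the tool goes at most 50 mm and 8.59 degrees, less where a joint would pass 70% of its speed; a pose out of reach is approached as far as the arm can. A call is refused whole if a number of a shift passes 0.05 or a number of a turn 0.15, either way. A call with a gripper value outside its range is refused whole. The fingers move at their own pace and stop on an object; FORCE is the grip in N (left out, the last holds). Time passes only in rows, so rows that do not move let the fingers close. It gives the time, the measured TCP pose, the force and the opening at its end, in the units of the state.
- arm.get_obs(): the state, without advancing time (a new reading comes with each control period).
- imaging.camera(name): name is "scene" or "top"; returns (picture, depth): 420x560x3 uint8, red, green, blue; 420x560 float32, mm along the optical axis (not along the pixel's ray), 0 where there is no reading.
- imaging.calibration(name): a dict with "camera_matrix" (3x3 intrinsics, pixels), "k1" (the pictures are not rectified: a ray, as slopes to the right and down, at radius r is drawn at 1 + k1 r^2 times it, then the intrinsics apply), "T" (4x4, takes a point from camera to world coordinates). Camera axes: x right, y up, looking along -z (the intrinsics and any distortion apply to the point x, -y, -z); pixel columns grow to the right and rows downward; lengths in mm; the calibration is good to about 2 mm. A picture is of the moment at which its call begins. calibration takes no time and is no camera call.
- arm.hand_in(): hands the job in, once; it reports no verdict.
The state is a dict: "time_s": time; "q": joint angles; "qvel": joint speeds; "tau": joint torques, N m; "eef_pos": TCP position; "eef_rot": TCP orientation; "wrist_force": force on the tool from outside, world axes, zero at the start; "torque": the same for the moment, N m; "opening": finger opening in mm.
Only numpy, scipy, OpenCV 4.12 (cv2) and the standard library are available. Lean on these libraries where they do the work, as an engineer would, in place of code of your own. Each camera call takes 0.05 s, during which the arm holds its last target.

## Working session

There is one attempt and no reset: what is moved stays moved. The work goes in short steps, Python scripts to look and compute and a shell command to move; the robot and the scene stay as the last step left them, time stands still between calls to the robot, and variables do not carry over. Pictures are saved under pics/ and viewed, and the job is handed in when it is done.

```bash
ls; mkdir -p pics
cat > h.py <<'E'
import numpy as np, cv2
from station import arm, imaging
def ray(name,u,v):
    c=imaging.calibration(name);K=np.array(c["camera_matrix"]);T=np.array(c["T"])
    xd=(u-K[0,2])/K[0,0];yd=(v-K[1,2])/K[1,1];k=c["k1"]
    x,y=xd,yd
    for _ in range(20):
        s=1+k*(x*x+y*y);x,y=xd/s,yd/s
    d=T[:3,:3]@np.array([x,-y,-1.]);return T[:3,3],d
def onplane(name,u,v,z):
    o,d=ray(name,u,v);return o+d*(z-o[2])/d[2]
def atdepth(name,u,v,dep):
    o,d=ray(name,u,v);return o+d*dep
def shot(name,fn):
    p,d=imaging.camera(name);cv2.imwrite('pics/'+fn+'.png',p[:,:,::-1]);np.save('pics/'+fn+'.npy',d);return p,d
E
python3 - <<'E'
from h import *
print(arm.tcp_to_grasp, arm.get_obs())
for n in("scene","top"):
    shot(n,n+'0');print(imaging.calibration(n))
E
```

```text
pics
18.8 {'time_s': 0.0, 'q': array([-1.39159627e+00,  4.91559405e-01,  1.55947044e+00, -4.83290182e-05,
        1.09169333e+00, -1.05591079e-01]), 'qvel': array([ 1.63997164e-03,  1.28600487e-03,  6.96851268e-04,  4.28350139e-05,
       -1.85346787e-03,  1.93918823e-04]), 'tau': array([ 7.32027784e-04, -6.12633848e+01, -2.58179533e+01,  6.92996965e-02,
        4.82486759e-02, -1.01674470e-04]), 'eef_pos': array([ 175.55897071, -599.52601535,  174.85464242]), 'eef_rot': array([ 9.89877129e-01,  1.41925858e-01, -4.22224101e-05, -5.64088961e-04]), 'wrist_force': array([ 0.94453109,  0.42048855, -0.30012827]), 'torque': array([ 0.03990995,  0.00763103, -0.03508814]), 'opening': 94.89921100684822}
{'camera_matrix': array([[384.25181457,   0.        , 277.97386225],
       [  0.        , 384.25181457, 208.65779273],
       [  0.        ,   0.        ,   1.        ]]), 'k1': 0.03282819532567875, 'T': array([[-8.74408149e-01, -3.08017661e-01,  3.74880660e-01,
         9.99114161e+02],
       [ 4.85122638e-01, -5.42051312e-01,  6.86175197e-01,
         7.75043072e+02],
       [-8.14952572e-03,  7.81860279e-01,  6.23400425e-01,
         7.69674251e+02],
       [ 0.00000000e+00,  0.00000000e+00,  0.00000000e+00,
         1.00000000e+00]])}
{'camera_matrix': array([[529.86873202,   0.        , 271.33445087],
       [  0.        , 529.86873202, 211.66801523],
       [  0.        ,   0.        ,   1.        ]]), 'k1': -0.006501968789773948, 'T': array([[-1.60342100e-03,  9.96096069e-01, -8.82612576e-02,
         4.21656274e+02],
       [-9.99830122e-01,  2.37473414e-05,  1.84316799e-02,
         1.25485501e+01],
       [ 1.83618199e-02,  8.82758177e-02,  9.95926816e-01,
         1.48088073e+03],
       [ 0.00000000e+00,  0.00000000e+00,  0.00000000e+00,
         1.00000000e+00]])}
```

View pics/scene0.png

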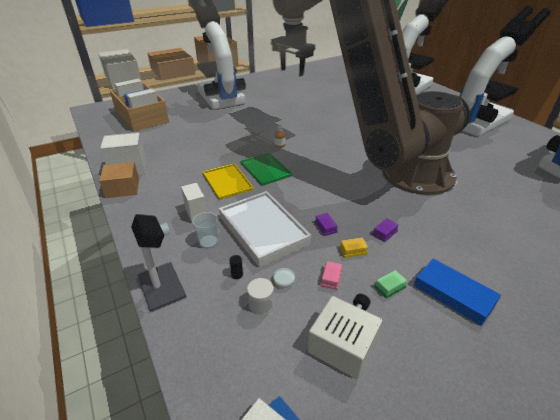

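View pics/top0.png

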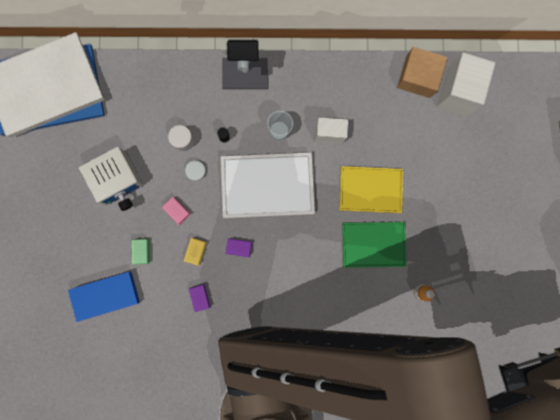

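Run:
```python
from h import *
t=cv2.imread('pics/top0.png');s=cv2.imread('pics/scene0.png')
a=cv2.resize(t[130:330,60:260],None,fx=3,fy=3,interpolation=2)
b=cv2.resize(s[200:380,270:510],None,fx=2.5,fy=2.5,interpolation=2)
cv2.imwrite('pics/ca.png',a);cv2.imwrite('pics/cb.png',b)
g=cv2.convertScaleAbs(t[200:420,200:560],alpha=2.5);cv2.imwrite('pics/cc.png',cv2.resize(g,None,fx=2,fy=2))
for n,d in (("top",np.load('pics/top0.npy')),):
  for nm,u,v in (("yel",195,251),("grn",140,251),("pur",239,247),("pur2",199,297),("pink",176,210),("knob",126,204),("sup",108,172),("petri",195,170),("panel",267,186),("ytray",371,190),("gtray",374,244),("slide",104,296),("jar",180,137),("bench",270,270)):
    print(nm,atdepth(n,u,v,d[v,u]).round(0))
```

```text
yel [443. 194.  27.]
grn [443. 342.  34.]
pur [454.  75.  21.]
pur2 [318. 182.  24.]
pink [555. 247.  29.]
knob [567. 373.  71.]
sup [653. 422.  74.]
petri [668. 198.  18.]
panel [621.  -2.  33.]
ytray [ 614. -295.    7.]
gtray [ 462. -301.    7.]
slide [322. 437.  31.]
jar [751. 234.  62.]
bench [390. -11.   5.]
```

View pics/ca.png

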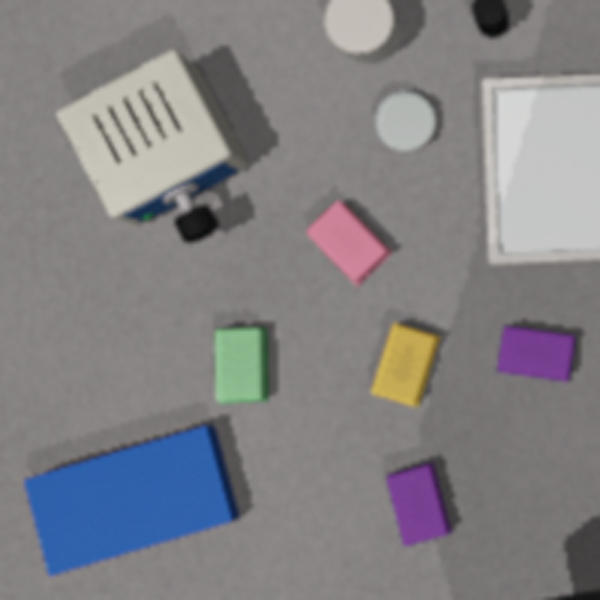

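View pics/cb.png

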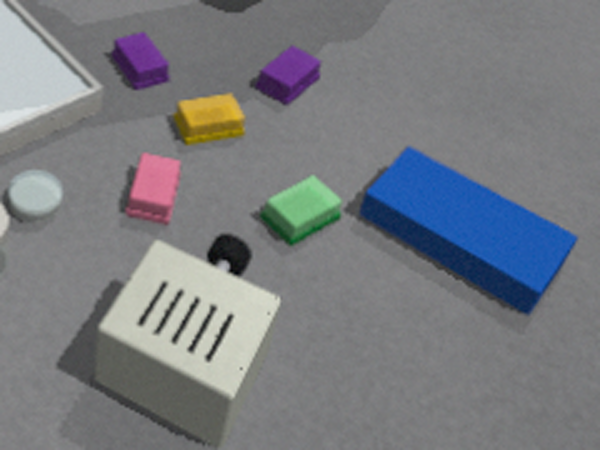

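View pics/cc.png

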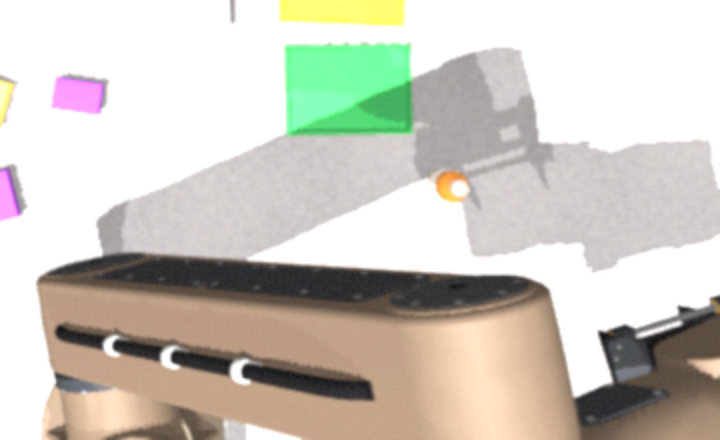

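```bash
cat >> h.py <<'E'
RNG={'yellow':((18,110,60),(35,255,255)),'green':((45,70,40),(85,255,255)),'blue':((100,150,60),(125,255,255)),'pink':((160,70,90),(179,255,255)),'purple':((130,80,40),(158,255,255))}
def blobs(img,col,amin=60):
    hsv=cv2.cvtColor(img,cv2.COLOR_RGB2HSV);m=cv2.inRange(hsv,*[np.array(x) for x in RNG[col]])
    cs,_=cv2.findContours(m,cv2.RETR_EXTERNAL,cv2.CHAIN_APPROX_NONE)
    return sorted([c for c in cs if cv2.contourArea(c)>amin],key=cv2.contourArea)
def rect(name,c,z):
    P=np.array([onplane(name,u,v,z)[:2] for u,v in c[:,0,:].astype(float)],np.float32)
    (x,y),(w,h),a=cv2.minAreaRect(P)
    if w<h: w,h,a=h,w,a+90
    M=cv2.moments(P.reshape(-1,1,2));a=(a+90)%180-90
    return np.round([x,y,w,h,a,M['m10']/M['m00'],M['m01']/M['m00']],1)
def report(img,name='top'):
    for col in('yellow','green','pink','purple'):
        for c in blobs(img,col):
            ar=cv2.contourArea(c);z=8 if ar>1500 else 14
            print(col,ar,c.reshape(-1,2).mean(0).round(0),'cx cy L W longaxis_deg mx my',rect(name,c,z))
E
python3 - <<'E'
from h import *
for n in('top','scene'):
    print(n);report(cv2.imread(f'pics/{n}0.png')[:,:,::-1].copy(),n)
img=cv2.imread('pics/top0.png');hsv=cv2.cvtColor(img,cv2.COLOR_BGR2HSV)
m=cv2.inRange(hsv,(0,0,165),(179,60,255))
cs,_=cv2.findContours(m,0,1)
for c in cs:
    if cv2.contourArea(c)>300: print(c.reshape(-1,2).mean(0),cv2.contourArea(c),'z80',rect('top',c,80),'z38',rect('top',c,38))
cv2.imwrite('pics/cd.png',np.hstack([cv2.resize(img[140:220,70:150],None,fx=5,fy=5,interpolation=2),cv2.resize(cv2.imread('pics/scene0.png')[280:360,310:390],None,fx=5,fy=5,interpolation=2)]))
k=cv2.inRange(hsv,(0,0,0),(179,255,45))[190:215,110:140]
print('knob px',np.argwhere(k).mean(0)[::-1]+[110,190],k.sum()/255)
E
```

```text
top
yellow 372.0 [195. 251.] cx cy L W longaxis_deg mx my [442.9 196.3  68.   45.6 -16.9 442.9 196.3]
yellow 2683.0 [371. 189.] cx cy L W longaxis_deg mx my [ 615.8 -295.1  176.7  126.3   87.5  615.8 -295.2]
green 2715.0 [374. 244.] cx cy L W longaxis_deg mx my [ 461.  -300.3  176.1  125.3  -89.1  460.7 -300.3]
pink 379.5 [176. 210.] cx cy L W longaxis_deg mx my [556.3 251.1  69.3  44.8  45.2 555.9 250.5]
purple 355.0 [238. 247.] cx cy L W longaxis_deg mx my [453.   76.2  68.   44.   81.8 452.9  76.1]
purple 371.0 [199. 298.] cx cy L W longaxis_deg mx my [316.1 183.3  67.2  44.8  14.7 315.9 183.3]
scene
yellow 401.5 [353. 247.] cx cy L W longaxis_deg mx my [444.4 197.2  78.6  66.4 -16.7 444.7 197.5]
yellow 1072.0 [227. 181.] cx cy L W longaxis_deg mx my [ 621.2 -285.6  189.5  128.6   87.5  621.3 -285.1]
green 491.5 [391. 284.] cx cy L W longaxis_deg mx my [444.7 347.5  83.9  54.7   2.5 445.7 347.9]
green 943.5 [266. 168.] cx cy L W longaxis_deg mx my [ 467.5 -290.7  189.4  130.9  -89.5  467.9 -289.4]
pink 416.0 [331. 275.] cx cy L W longaxis_deg mx my [556.9 250.5  89.5  45.8  43.9 5
[... 684 characters left out ...]
8.1] z38 [ 784.4 -183.8   81.6   52.2   86.3  785.3 -183.8]
[472.7862069  78.2      ] 1438.5 z80 [ 913.  -565.9  125.4   94.3  -17.1  913.2 -566. ] z38 [ 927.8 -583.2  129.2   97.1  -17.1  927.9 -583.4]Traceback (most recent call last):
  File "<stdin>", line 8, in <module>
  File "h.py", line 22, in rect
    P=np.array([onplane(name,u,v,z)[:2] for u,v in c[:,0,:].astype(float)],np.float32)
                ~~~~~~~^^^^^^^^^^^^
  File "h.py", line 11, in onplane
    o,d=ray(name,u,v);return o+d*(z-o[2])/d[2]
        ~~~^^^^^^^^^^
  File "h.py", line 4, in ray
    c=imaging.calibration(name);K=np.array(c["camera_matrix"]);T=np.array(c["T"])
ValueError: time passes only in moves, steps and waits
```

```bash
python3 - <<'E'
s=open('h.py').read()
s=s.replace('def ray','_C={}\ndef cal(n):\n    if n not in _C:_C[n]=imaging.calibration(n)\n    return _C[n]\ndef ray').replace('c=imaging.calibration(name);K','c=cal(name);K').replace("(45,70,40)","(40,50,40)")
open('h.py','w').write(s)
E
python3 - <<'E'
from h import *
for n in('top',):
    print(n);report(cv2.imread(f'pics/{n}0.png')[:,:,::-1].copy(),n)
img=cv2.imread('pics/top0.png');hsv=cv2.cvtColor(img,cv2.COLOR_BGR2HSV)
print(hsv[251,140])
cv2.imwrite('pics/cd.png',np.hstack([cv2.resize(img[140:220,70:150],None,fx=5,fy=5,interpolation=2),cv2.resize(cv2.imread('pics/scene0.png')[280:360,310:390],None,fx=5,fy=5,interpolation=2)]))
k=cv2.inRange(hsv,(0,0,0),(179,255,45))[195:215,115:140]
uv=np.argwhere(k).mean(0)[::-1]+[115,195]
print('knob px',uv,k.sum()/255,onplane('top',*uv,55))
h2=cv2.cvtColor(cv2.imread('pics/scene0.png'),cv2.COLOR_BGR2HSV)
k=cv2.inRange(h2,(0,0,0),(179,255,45))[290:315,350:375]
uv=np.argwhere(k).mean(0)[::-1]+[350,290]
print('knob px',uv,k.sum()/255,onplane('scene',*uv,55))
E
```

```text
top
yellow 372.0 [195. 251.] cx cy L W longaxis_deg mx my [442.9 196.3  68.   45.6 -16.9 442.9 196.3]
yellow 2683.0 [371. 189.] cx cy L W longaxis_deg mx my [ 615.8 -295.1  176.7  126.3   87.5  615.8 -295.2]
green 390.0 [140. 251.] cx cy L W longaxis_deg mx my [443.  345.5  66.5  46.7   1.1 442.8 345.7]
green 2759.0 [374. 244.] cx cy L W longaxis_deg mx my [ 460.6 -301.2  179.1  125.2   90.   460.7 -300.6]
pink 379.5 [176. 210.] cx cy L W longaxis_deg mx my [556.3 251.1  69.3  44.8  45.2 555.9 250.5]
purple 355.0 [238. 247.] cx cy L W longaxis_deg mx my [453.   76.2  68.   44.   81.8 452.9  76.1]
purple 371.0 [199. 298.] cx cy L W longaxis_deg mx my [316.1 183.3  67.2  44.8  14.7 315.9 183.3]
[ 61  62 182]
knob px [125.30693069 204.15841584] 101.0 [568.31460004 379.4530111   55.        ]
knob px [361.54037267 300.8757764 ] 161.0 [567.29489855 377.84274513  55.        ]
```

View pics/cd.png

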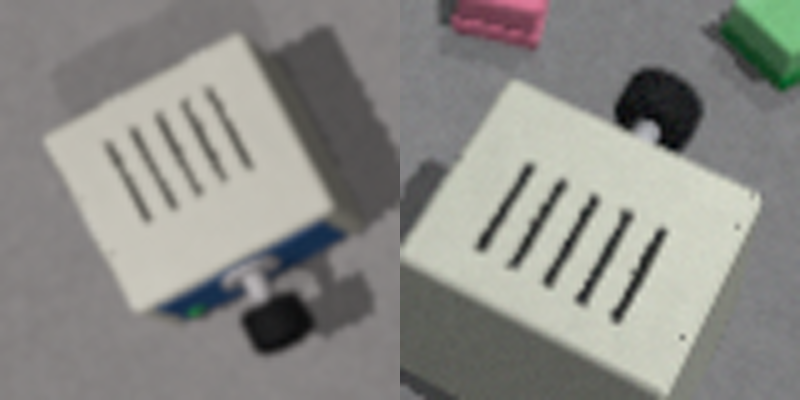

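```bash
cat > to.py <<'E'
import sys; from h import *
from scipy.spatial.transform import Rotation as R
o=arm.get_obs();M=R.from_quat(o['eef_rot']).as_matrix();psi=np.degrees(np.arctan2(M[1,0],M[0,0]))
x,y,z,t=map(float,sys.argv[1:5])
d=np.array([x,y,z])-o['eef_pos'];a=np.radians(t);c,s=np.cos(a),np.sin(a)
tilt=M.T@np.array([0,0,-1.])
print('t',round(o['time_s'],1),'pos',o['eef_pos'].round(1),'psi',psi.round(1),'tilt',tilt.round(3)[:2],'q6',o['q'][5].round(2),'open',round(o['opening'],1),'F',o['wrist_force'].round(1))
print('turn z rad',round(np.radians(psi-t),3),'then shift mm',np.round([c*d[0]+s*d[1],s*d[0]-c*d[1],-d[2]],1))
E
python3 to.py 500 -200 180 0
```

```text
t 0.1 pos [ 175.6 -599.6  174.9] psi 16.3 tilt [-0.     0.001] q6 -0.11 open 95.2 F [ 0.7 -0.7  0.4]
turn z rad 0.285 then shift mm [ 324.4 -399.6   -5.1]
```

```bash
python3 -m jog '[[0,0,0.1,0,0,0,1],[0,0,0.1,0,0,0,1],[0,0,0.085,0,0,0,1],[0,0,0,0.04,-0.04,0,1],[0,0,0,0.04,-0.04,0,1],[0,0,0,0.04,-0.04,0,1],[0,0,0,0.04,-0.04,0,1],[0,0,0,0.04,-0.04,0,1],[0,0,0,0.04,-0.04,0,1],[0,0,0,0.04,-0.04,0,1]]' 20
python3 -m jog '[[0,0,0,0.04,-0.04,0,1],[0,0,0,0,-0.04,0,1],[0,0,0,0,-0.04,0,1],[0,0,0,0,0,0,1]]'
python3 - <<'E'
from h import *
p,d=shot('top','top1');report(p);p,d=shot('scene','scene1')
E
python3 to.py 443 196.3 120 -16.9
```

```text
time_s: 1.1
eef_pos: [424.2, -350.7, 175.3]
eef_rot: [1.0, -0.0, -0.0, -0.0]
wrist_force: [1.2, -1.0, 0.2]
opening: 95.0
time_s: 1.5
eef_pos: [458.1, -233.1, 175.3]
eef_rot: [1.0, 0.002, -0.001, -0.001]
wrist_force: [0.9, -0.4, 0.7]
opening: 95.1
yellow 372.5 [195. 251.] cx cy L W longaxis_deg mx my [442.9 196.2  67.9  45.7 -16.7 442.9 196.4]
yellow 2545.0 [371. 189.] cx cy L W longaxis_deg mx my [ 615.  -295.1  176.8  127.6   87.5  618.5 -294. ]
green 83.5 [350. 225.] cx cy L W longaxis_deg mx my [ 513.  -233.4   44.8   19.5   90.   514.9 -233.9]
green 396.0 [140. 251.] cx cy L W longaxis_deg mx my [443.  345.5  66.5  46.7   1.1 443.  345.4]
pink 385.0 [176. 210.] cx cy L W longaxis_deg mx my [555.7 250.4  71.1  44.8  45.2 555.7 250.6]
purple 349.0 [238. 247.] cx cy L W longaxis_deg mx my [453.2  76.3  67.4  43.6  81.8 453.1  76.1]
purple 372.0 [199. 298.] cx cy L W longaxis_deg mx my [316.  183.4  67.2  45.2  15.6 315.9 183.5]
t 1.6 pos [ 458.8 -236.6  175.5] psi 0.1 tilt [-0. -0.] q6 0.97 open 95.1 F [-0.5 -0.5  0.2]
turn z rad 0.296 then shift mm [-140.9 -409.6   55.5]
```

View pics/top1.png

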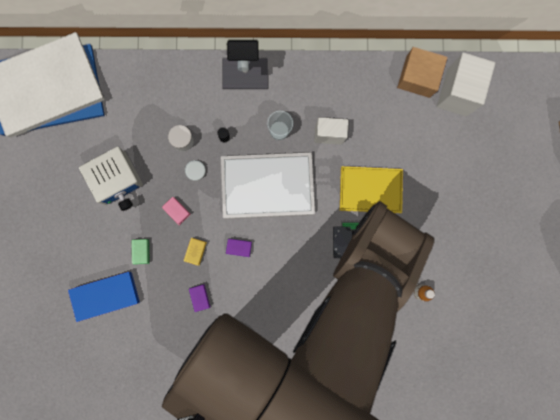

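View pics/scene1.png

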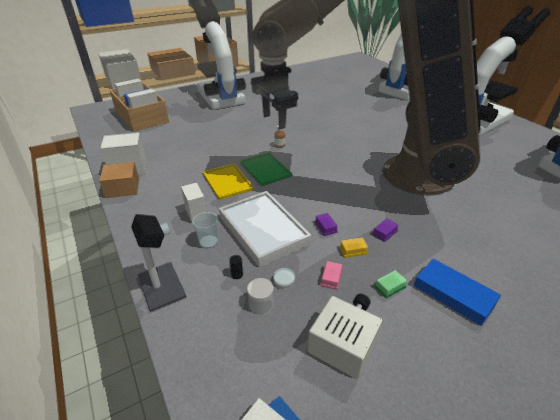

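```bash
python3 -m jog '[[0,0,0.1,0,0,0,1],[0,0,0.1,0,0,0,1],[0,0,0.096,0,0,0,1],[0,0,0,-0.014,-0.041,0,0.8],[0,0,0,-0.014,-0.041,0,0.8],[0,0,0,-0.014,-0.041,0,0.8],[0,0,0,-0.014,-0.041,0,0.8],[0,0,0,-0.014,-0.041,0,0.8],[0,0,0,-0.014,-0.041,0,0.8],[0,0,0,-0.014,-0.041,0,0.8]]'
python3 -m jog '[[0,0,0,-0.014,-0.041,0,0.8],[0,0,0,-0.014,-0.041,0,0.8],[0,0,0,-0.014,-0.041,0,0.8],[0,0,0,0,0,0.03,0.8],[0,0,0,0,0,0.02,0.8],[0,0,0,0,0,0,0.8],[0,0,0,0,0,0,0.8],[0,0,0,0,0,0,0.8]]'
python3 - <<'E'
from h import *
p,d=shot('top','top2');report(p);p,d=shot('scene','scene2')
E
python3 to.py 443 196.3 5 -16.9
```

```text
time_s: 2.6
eef_pos: [449.1, 66.6, 175.5]
eef_rot: [0.989, -0.148, 0.0, 0.0]
wrist_force: [1.0, -0.8, -0.0]
opening: 76.2
time_s: 3.4
eef_pos: [445.3, 195.5, 126.3]
eef_rot: [0.989, -0.148, 0.001, -0.0]
wrist_force: [0.1, -0.3, 0.3]
opening: 75.9
yellow 2676.0 [371. 189.] cx cy L W longaxis_deg mx my [ 615.9 -295.1  176.6  126.4   87.6  615.8 -295. ]
green 2770.0 [374. 244.] cx cy L W longaxis_deg mx my [ 460.6 -300.3  178.1  125.2   90.   461.3 -299.8]
pink 371.5 [176. 210.] cx cy L W longaxis_deg mx my [555.  249.7  73.   44.8  45.2 556.9 250.9]
purple 349.0 [238. 247.] cx cy L W longaxis_deg mx my [453.2  76.3  67.4  43.6  81.8 453.1  76.1]
t 3.5 pos [445.  195.7 126.3] psi -17.0 tilt [-0.001  0.001] q6 2.15 open 76.4 F [-0.9  0.4  0.3]
turn z rad -0.002 then shift mm [ -2.1  -0.  121.3]
```

View pics/top2.png

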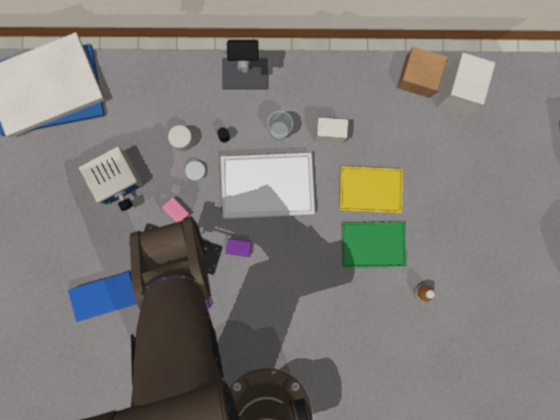

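View pics/scene2.png

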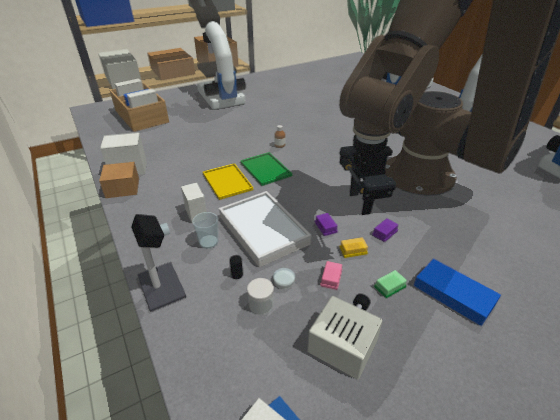

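```bash
python3 -m jog '[[0,0,0,-0.002,0,0.03,0.8],[0,0,0,0,0,0.03,0.8],[0,0,0,0,0,0.03,0.8],[0,0,0,0,0,0.02,0.8],[0,0,0,0,0,0.01,0.8],[0,0,0,0,0,0,0.8]]' 20
python3 -m jog '[[0,0,0,0,0,0,0.3],[0,0,0,0,0,0,0.3],[0,0,0,0,0,0,0.3],[0,0,0,0,0,0,0.3],[0,0,0,0,0,0,0.3],[0,0,0,0,0,0,0.3]]' 20
python3 to.py 443 196.3 5 -16.9
```

```text
time_s: 4.1
eef_pos: [442.3, 196.4, 5.0]
eef_rot: [0.989, -0.148, -0.0, 0.0]
wrist_force: [0.0, -0.2, 0.2]
opening: 76.6
time_s: 4.7
eef_pos: [442.4, 196.5, 5.5]
eef_rot: [0.989, -0.148, 0.0, 0.0]
wrist_force: [0.3, -0.8, 0.6]
opening: 33.3
t 4.7 pos [442.4 196.5   5.5] psi -17.0 tilt [-0.  0.] q6 2.15 open 33.3 F [ 0.3 -0.8  0.6]
turn z rad -0.001 then shift mm [0.6 0.1 0.5]
```

Run:
```python
from h import *
p,d=shot('scene','scene3')
cv2.imwrite('pics/c3.png',cv2.resize(p[120:320,280:480,::-1],None,fx=3,fy=3,interpolation=2));report(p,'scene')
```

```text
yellow 356.5 [353. 248.] cx cy L W longaxis_deg mx my [444.7 197.5  78.3  66.8 -16.7 448.8 199.6]
yellow 1071.0 [227. 181.] cx cy L W longaxis_deg mx my [ 621.2 -285.5  189.3  128.6   87.5  621.3 -285. ]
green 518.5 [390. 284.] cx cy L W longaxis_deg mx my [445.2 347.1  86.6  55.7   2.3 445.2 347.2]
green 657.5 [369.  17.] cx cy L W longaxis_deg mx my [-1246.9 -1828.3  1572.7   410.5    48.1 -1464.1 -2025.2]
green 959.5 [266. 168.] cx cy L W longaxis_deg mx my [ 467.7 -290.9  189.2  132.5  -89.2  467.7 -290.1]
pink 422.5 [331. 275.] cx cy L W longaxis_deg mx my [556.6 250.   90.5  46.   43.9 556.9 250. ]
purple 193.5 [388. 230.] cx cy L W longaxis_deg mx my [311.5 191.1 104.4  44.   34.3 307.9 189.5]
purple 328.0 [326. 224.] cx cy L W longaxis_deg mx my [454.5  76.9  94.2  57.7  81.4 454.6  77. ]
```

View pics/c3.png

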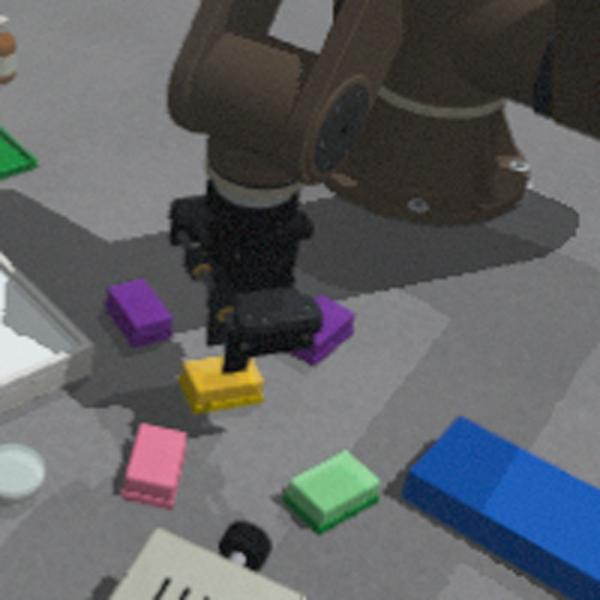

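Run:
```python
from h import *
p=cv2.imread('pics/scene3.png');d=np.load('pics/scene3.npy')
cv2.imwrite('pics/c3.png',cv2.resize(p[180:270,320:410],None,fx=6.6,fy=6.6,interpolation=2))
for u,v in((358,240),(358,237),(362,225),(365,232),(375,228),(352,228),(347,250),(357,250),(365,246),(353,256)):print(u,v,p[v,u],atdepth('scene',u,v,d[v,u]).round(0))
```

```text
358 240 [21 21 18] [454. 220.  63.]
358 237 [26 24 22] [498. 264. 129.]
362 225 [60 58 56] [489. 261. 162.]
365 232 [23 21 18] [489. 275. 151.]
375 228 [40 36 34] [469. 284. 162.]
352 228 [31 30 34] [444. 180.  71.]
347 250 [ 42 147 182] [477. 208.  27.]
357 250 [ 22 107 133] [447. 216.  19.]
365 246 [ 70 184 220] [423. 219.  26.]
353 256 [ 55 113 123] [458. 215.   1.]
```

View pics/c3.png

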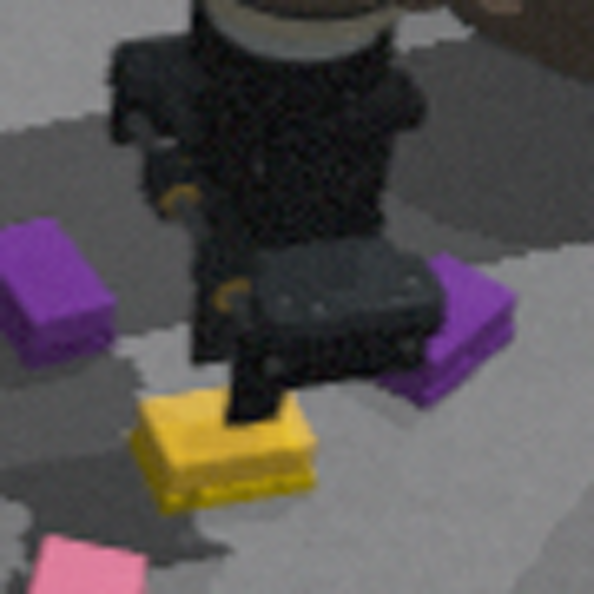

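```bash
cat >> h.py <<'E'
def proj(name,P):
    c=cal(name);K=np.array(c["camera_matrix"]);T=np.array(c["T"])
    q=np.linalg.inv(T)@np.append(P,1.);x,y=q[0]/-q[2],-q[1]/-q[2];s=1+c["k1"]*(x*x+y*y)
    return np.array([K[0,0]*x*s+K[0,2],K[1,1]*y*s+K[1,2]])
E
python3 - <<'E'
from h import *
print('s0',proj('scene',[175.6,-599.8,175]),'s1',proj('scene',[458.8,-236.6,175.5]),'s2',proj('scene',[445,195.7,126.3]),'s3',proj('scene',[442.4,196.5,5.5]),proj('scene',[447,213,5.5]),proj('scene',[442.4,196.5,60]))
print(arm.get_obs())
s0=cv2.imread('pics/scene0.png')[10:90,250:350];s1=cv2.imread('pics/scene1.png')[50:150,230:330];s2=cv2.imread('pics/scene2.png')[140:240,320:420]
cv2.imwrite('pics/c4.png',np.hstack([cv2.resize(s,(266,266),interpolation=2) for s in(s0,s1,s2)]))
E
```

```text
s0 [291.74846884  81.77690662] s1 [273.88278806 132.67970574] s2 [357.78045232 215.66220244] s3 [353.50623088 248.63643543] [355.87407605 252.86144734] [355.78143462 234.28159483]
{'time_s': 4.75, 'q': array([ 2.81521562e-01,  5.59437064e-01,  2.05859197e+00, -1.68365371e-04,
        5.23445009e-01,  2.14870374e+00]), 'qvel': array([ 0.0002123 ,  0.00225163,  0.0002793 , -0.0009671 , -0.00060387,
       -0.00053476]), 'tau': array([ 3.68674431e-03, -5.26712608e+01, -1.27225971e+01, -7.39313109e-03,
       -8.69372115e-02,  3.01886275e-04]), 'eef_pos': array([442.43643169, 196.52697673,   5.48633681]), 'eef_rot': array([ 9.89050269e-01, -1.47578999e-01,  7.14438125e-05,  1.35522664e-05]), 'wrist_force': array([ 0.31921153,  0.21716116, -0.67840506]), 'torque': array([0.08917033, 0.01290282, 0.01974845]), 'opening': 30.952518575684387}
```

View pics/c4.png

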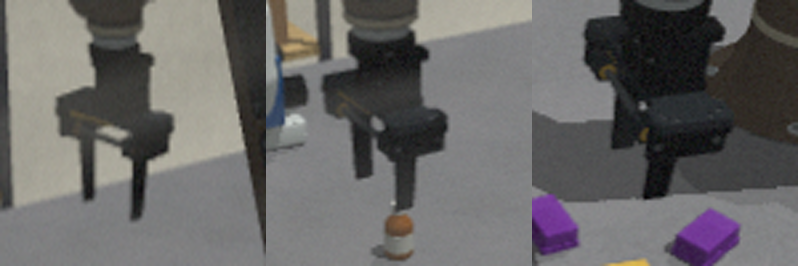

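Run:
```python
from h import *
# finger tip pixels: s0 right tip crop(137,215)/3.325 ; s1 (404-266,205)/2.66 ; s2 (655-532,195)/2.66
for n,cx,cy,f,ou,ov in(('scene0',137,214,3.325,250,10),('scene0',88,196,3.325,250,10),('scene1',138,204,2.66,230,50),('scene1',97,174,2.66,230,50),('scene2',123,190,2.66,320,140),('scene2',90,143,2.66,320,140),):
    d=np.load(f'pics/{n}.npy');p=cv2.imread(f'pics/{n}.png');u=int(round(cx/f+ou));v=int(round(cy/f+ov))
    for dv in(-4,-2,0,1,2,3):print(n,u,v+dv,p[v+dv,u],atdepth('scene',u,v+dv,d[v+dv,u]).round(0))
```

```text
scene0 291 70 [131 128 128] [-1.590e+02 -1.169e+03 -1.000e+00]
scene0 291 72 [127 127 125] [ -151. -1154.    -7.]
scene0 291 74 [125 124 122] [ -129. -1117.    -3.]
scene0 291 75 [128 125 126] [-1.150e+02 -1.094e+03  1.000e+00]
scene0 291 76 [127 125 125] [ -112. -1089.    -3.]
scene0 291 77 [125 123 123] [ -105. -1078.    -4.]
scene0 276 65 [158 170 173] [ -695. -2335.  -391.]
scene0 276 67 [148 160 162] [ -714. -2370.  -422.]
scene0 276 69 [129 127 128] [  -95. -1233.    -3.]
scene0 276 70 [128 124 127] [-8.400e+01 -1.214e+03 -1.000e+00]
scene0 276 71 [128 127 127] [  -78. -1204.    -3.]
scene0 276 72 [129 128 127] [  -69. -1187.    -2.]
scene1 282 123 [53 54 52] [ 459. -182.  233.]
scene1 282 125 [54 57 55] [ 459. -181.  227.]
scene1 282 127 [56 58 57] [ 459. -182.  219.]
scene1 282 128 [72 72 72] [ 459. -182.  216.]
scene1 282 129 [128 128 128] [ 252. -549.   -1.]
scene1 282 130 [ 97 112 123] [ 257. -540.   -0.]
scene1 266 111 [35 38 38] [ 461. -284.  233.]
scene1 266 113 [45 46 42] [ 462. -283.  227.]
scene1 266 115 [46 42 44] [ 461. -285.  219.]
scene1 266 116 [48 48 47] [ 461. -286.  215.]
scene1 266 117 [122 121 119] [ 257. -688.   -1.]
scene1 266 118 [128 129 128] [ 262. -679.   -1.]
scene2 366 207 [24 22 25] [463. 238. 191.]
scene2 366 209 [24 22 24] [463. 239. 185.]
scene2 366 211 [23 24 26] [461. 237. 177.]
scene2 366 212 [16 16 18] [458. 235. 172.]
scene2 366 213 [18 14 14] [460. 238. 171.]
scene2 366 214 [71 70 71] [459. 238. 167.]
scene2 354 190 [30 29 29] [435. 157. 181.]
scene2 354 192 [37 34 32] [435. 158. 175.]
scene2 354 194 [34 28 32] [435. 159. 169.]
scene2 354 195 [45 41 40] [435. 159. 166.]
scene2 354 196 [76 77 75] [284.  -5.   1.]
scene2 354 197 [80 80 79] [285.  -3.  -1.]
```

```bash
python3 -m jog '[[0,0,0,0,0,0,0.8],[0,0,0,0,0,0,0.8],[0,0,0,0,0,0,0.8],[0,0,0,0,0,0,0.8],[0,0,0,0,0,0,0.8],[0,0,0,0,0,0.01,0.8],[0,0,0,0,0,0.01,0.8],[0,0,0,0,0,0,0.8],[0,0,0,0,0,0,0.8]]'
python3 - <<'E'
from h import *
p,d=shot('scene','scene4')
cv2.imwrite('pics/c5.png',cv2.resize(p[180:270,320:410,::-1],None,fx=6.6,fy=6.6,interpolation=2))
for v in range(228,266,2):
  print(v,[ (u,*atdepth('scene',u,v,d[v,u]).round(0)) for u in(360,364,367) if p[v,u].sum()<150])
E
```

```text
time_s: 5.65
eef_pos: [442.1, 196.4, -15.2]
eef_rot: [0.989, -0.148, -0.001, 0.0]
wrist_force: [0.2, 0.3, 0.1]
opening: 76.1
228 [(360, np.float64(487.0), np.float64(253.0), np.float64(146.0)), (364, np.float64(477.0), np.float64(257.0), np.float64(145.0)), (367, np.float64(469.0), np.float64(259.0), np.float64(143.0))]
230 [(360, np.float64(492.0), np.float64(259.0), np.float64(146.0)), (364, np.float64(482.0), np.float64(263.0), np.float64(144.0)), (367, np.float64(476.0), np.float64(267.0), np.float64(145.0))]
232 [(360, np.float64(495.0), np.float64(264.0), np.float64(144.0)), (364, np.float64(488.0), np.float64(270.0), np.float64(146.0)), (367, np.float64(479.0), np.float64(271.0), np.float64(143.0))]
234 [(360, np.float64(499.0), np.float64(269.0), np.float64(144.0)), (364, np.float64(493.0), np.float64(276.0), np.float64(147.0))]
236 [(360, np.float64(500.0), np.float64(272.0), np.float64(140.0)), (364, np.float64(492.0), np.float64(276.0), np.float64(140.0)), (367, np.float64(484.0), np.float64(279.0), np.float64(139.0))]
238 [(360, np.float64(500.0), np.float64(273.0), np.fl
[... 533 characters left out ...]
))]
244 [(360, np.float64(490.0), np.float64(266.0), np.float64(104.0)), (364, np.float64(482.0), np.float64(271.0), np.float64(104.0))]
246 [(360, np.float64(464.0), np.float64(241.0), np.float64(64.0)), (364, np.float64(451.0), np.float64(242.0), np.float64(59.0))]
248 [(360, np.float64(461.0), np.float64(239.0), np.float64(53.0)), (364, np.float64(450.0), np.float64(242.0), np.float64(50.0))]
250 [(360, np.float64(459.0), np.float64(239.0), np.float64(45.0)), (364, np.float64(449.0), np.float64(243.0), np.float64(44.0))]
252 [(360, np.float64(458.0), np.float64(239.0), np.float64(36.0))]
254 [(360, np.float64(455.0), np.float64(237.0), np.float64(27.0))]
256 []
258 []
260 []
262 []
264 []
```

View pics/c5.png

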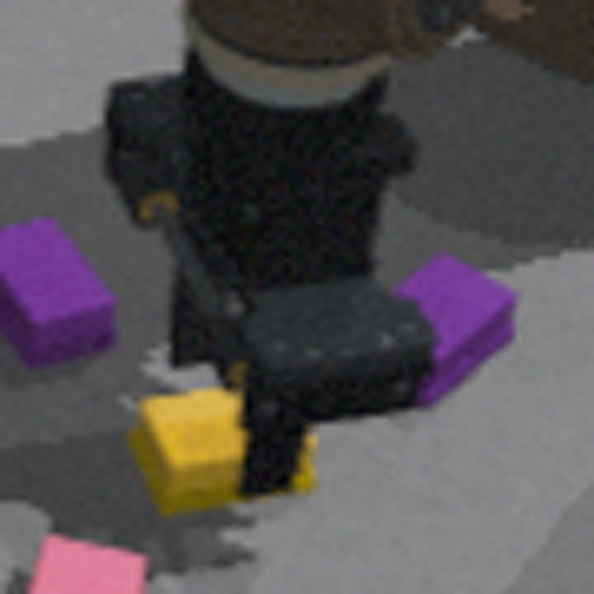

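```bash
python3 -m jog '[[0,0,0,0,0,0.01,0.8],[0,0,0,0,0,0.008,0.8],[0,0,0,0,0,0,0.3],[0,0,0,0,0,0,0.3],[0,0,0,0,0,0,0.3],[0,0,0,0,0,0,0.3],[0,0,0,0,0,0,0.3],[0,0,0,0,0,0,0.3]]' 20
python3 to.py 443 196.3 100 2.5
```

```text
time_s: 6.5
eef_pos: [442.6, 196.6, -32.4]
eef_rot: [0.989, -0.148, 0.0, -0.0]
wrist_force: [0.7, 0.3, 1.3]
opening: 43.9
t 6.5 pos [442.6 196.6 -32.4] psi -17.0 tilt [-0.  0.] q6 2.15 open 43.9 F [0.7 0.3 1.3]
turn z rad -0.34 then shift mm [   0.4    0.3 -132.4]
```

```bash
python3 -m jog '[[0,0,0,0,0,-0.02,0.3],[0,0,0,0,0,-0.04,0.3],[0,0,0,0,0,-0.04,0.3],[0,0,-0.11,0,0,0,0.3],[0,0,-0.11,0,0,0,0.3],[0,0,-0.12,0,0,0,0.3],[0,0,0,0,0,0,0.3]]'
python3 to.py 621.8 47.8 40 2.5
```

```text
time_s: 7.2
eef_pos: [442.3, 196.5, 67.5]
eef_rot: [1.0, 0.023, 0.0, 0.0]
wrist_force: [-0.1, -0.1, -1.9]
opening: 44.0
t 7.2 pos [442.3 196.5  67.5] psi 2.6 tilt [-0. -0.] q6 1.81 open 44.0 F [-0.1 -0.1 -1.9]
turn z rad 0.002 then shift mm [172.9 156.4  27.5]
```

```bash
python3 -m jog '[[0,0,0,0.034,0.031,0,0.3],[0,0,0,0.034,0.031,0,0.3],[0,0,0,0.035,0.031,0,0.3],[0,0,0,0.035,0.031,0,0.3],[0,0,0,0.035,0.032,0,0.3],[0,0,0,0,0,0,0.3],[0,0,0,0,0,0.02,0.3],[0,0,0,0,0,0.02,0.3],[0,0,0,0,0,0,0.3]]'
python3 to.py 621.8 47.8 -1.5 2.5
```

```text
time_s: 8.1
eef_pos: [620.1, 48.4, 24.9]
eef_rot: [1.0, 0.02, -0.002, -0.0]
wrist_force: [-0.2, -0.2, -1.0]
opening: 43.3
t 8.1 pos [620.1  48.4  24.9] psi 2.3 tilt [0.005 0.   ] q6 1.5 open 43.3 F [-0.2 -0.2 -1. ]
turn z rad -0.003 then shift mm [ 1.6  0.7 26.4]
```

```bash
python3 -m jog '[[0,0,0,0.001,0,0.01,0.3],[0,0,0,0,0,0.01,0.3],[0,0,0,0,0,0.004,0.3],[0,0,0,0,0,0,0.3],[0,0,0,0,0,0,0.3]]'
python3 to.py 621.8 47.8 -1.5 2.5
python3 - <<'E'
from h import *
p,d=shot('scene','scene5')
cv2.imwrite('pics/c6.png',cv2.resize(p[170:270,210:330,::-1],None,fx=5,fy=5,interpolation=2))
E
```

```text
time_s: 8.6
eef_pos: [623.2, 48.4, 3.7]
eef_rot: [1.0, 0.022, 0.0, 0.0]
wrist_force: [0.0, 0.6, -1.3]
opening: 44.0
t 8.6 pos [623.2  48.4   3.7] psi 2.5 tilt [-0. -0.] q6 1.5 open 44.0 F [ 0.   0.6 -1.3]
turn z rad 0.0 then shift mm [-1.4  0.5  5.2]
```

View pics/c6.png

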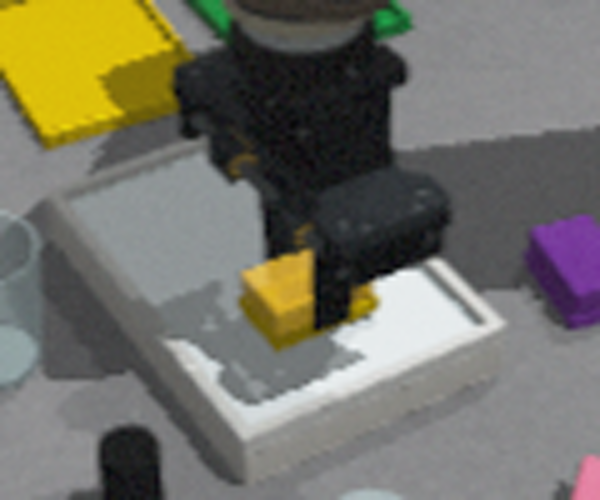

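```bash
python3 -m jog '[[0,0,0,0,0,0.003,0.3],[0,0,0,0,0,0.002,0.3],[0,0,0,0,0,0,0.3],[0,0,0,0,0,0,0.3]]'
python3 to.py 621.8 47.8 -2.4 2.5
```

```text
time_s: 9.05
eef_pos: [623.1, 48.3, -1.6]
eef_rot: [1.0, 0.022, 0.0, 0.0]
wrist_force: [-0.1, -0.2, -0.9]
opening: 43.7
t 9.1 pos [623.1  48.3  -1.6] psi 2.5 tilt [ 0. -0.] q6 1.5 open 43.7 F [-0.1 -0.2 -0.9]
turn z rad 0.0 then shift mm [-1.3  0.4  0.8]
```

```bash
python3 -m jog '[[0,0,0,0,0,0.001,0.3],[0,0,0,0,0,0,0.3],[0,0,0,0,0,0,0.58],[0,0,0,0,0,0,0.58],[0,0,0,0,0,0,0.58],[0,0,0,0,0,-0.03,0.58],[0,0,0,0,0,-0.04,0.58],[0,0,0,0,0,-0.02,0.58],[0,0,0,0,0,0,0.7]]'
python3 to.py 443 345.5 80 1.1
```

```text
time_s: 9.95
eef_pos: [624.5, 48.3, 90.4]
eef_rot: [1.0, 0.022, 0.003, 0.0]
wrist_force: [-0.1, -0.4, -0.4]
opening: 59.2
t 9.9 pos [624.5  48.3  90.4] psi 2.5 tilt [-0.005 -0.   ] q6 1.5 open 59.2 F [-0.1 -0.4 -0.4]
turn z rad 0.025 then shift mm [-175.8 -300.6   10.4]
```

```bash
python3 -m jog '[[0,0,0.025,0,0,0,0.8],[0,0,0,-0.022,-0.038,0,0.8],[0,0,0,-0.022,-0.038,0,0.8],[0,0,0,-0.022,-0.038,0,0.8],[0,0,0,-0.022,-0.038,0,0.8],[0,0,0,-0.022,-0.038,0,0.8],[0,0,0,-0.022,-0.038,0,0.8],[0,0,0,-0.022,-0.038,0,0.8],[0,0,0,-0.022,-0.035,0,0.8],[0,0,0,0,0,0,0.8]]'
python3 - <<'E'
from h import *
p,d=shot('top','top3');report(p)
p,d=shot('scene','scene6');report(p,'scene')
E
python3 to.py 443 345.5 -33 1.1
```

```text
time_s: 10.95
eef_pos: [438.2, 348.7, 85.8]
eef_rot: [1.0, 0.011, -0.001, 0.001]
wrist_force: [0.3, -0.5, -0.5]
opening: 76.0
yellow 316.5 [248. 185.] cx cy L W longaxis_deg mx my [627.3  49.5  67.2  40.9   3.6 627.5  49.3]
yellow 2678.0 [371. 189.] cx cy L W longaxis_deg mx my [ 615.7 -295.1  176.7  126.2   87.5  615.8 -295.1]
green 2760.5 [374. 244.] cx cy L W longaxis_deg mx my [ 460.6 -300.5  177.7  125.2   90.   461.2 -300. ]
pink 398.0 [176. 211.] cx cy L W longaxis_deg mx my [554.9 251.   71.3  46.7  45.2 555.  250.2]
purple 368.0 [199. 298.] cx cy L W longaxis_deg mx my [315.8 183.7  67.2  45.1  16.5 315.8 183.5]
purple 370.5 [238. 247.] cx cy L W longaxis_deg mx my [452.7  77.1  69.1  44.8  81.8 452.8  77.2]
yellow 358.0 [271. 230.] cx cy L W longaxis_deg mx my [610.1  19.6  80.9  68.6   2.5 610.   19.6]
yellow 1074.0 [227. 181.] cx cy L W longaxis_deg mx my [ 621.2 -285.6  189.5  128.8   87.7  621.2 -285.2]
green 73.5 [353.  10.] cx cy L W longaxis_deg mx my [-1382.7 -2195.9   738.7    68.8    57.4 -1407.6 -2221.7]
green 135.5 [397.  16.] cx cy L W longaxis_deg mx my [-1571
[... 213 characters left out ...]
my [-1469.5 -1864.7  1246.6   211.1    45.8 -1588.3 -2009.6]
green 517.0 [390. 284.] cx cy L W longaxis_deg mx my [445.1 347.1  86.4  55.6   2.5 445.1 347.2]
green 958.5 [266. 168.] cx cy L W longaxis_deg mx my [ 467.7 -290.9  189.2  132.5  -89.2  467.5 -290.1]
pink 421.0 [331. 275.] cx cy L W longaxis_deg mx my [556.7 250.1  90.   46.4  44.4 556.9 250.3]
purple 167.0 [381. 230.] cx cy L W longaxis_deg mx my [331.7 173.6  92.9  35.9  43.6 333.1 179.4]
purple 324.0 [326. 224.] cx cy L W longaxis_deg mx my [454.7  76.4  93.5  56.9  81.3 454.7  76.6]
t 11.1 pos [440.5 346.1  86.1] psi 1.1 tilt [ 0.002 -0.001] q6 2.1 open 76.4 F [-0.3 -0.4  0.6]
turn z rad 0.001 then shift mm [  2.5   0.7 119.1]
```

View pics/top3.png

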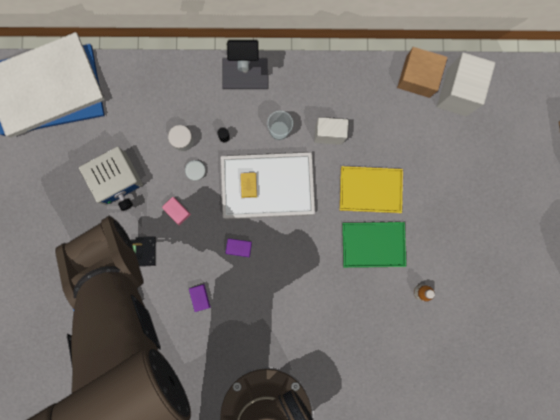

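View pics/scene6.png

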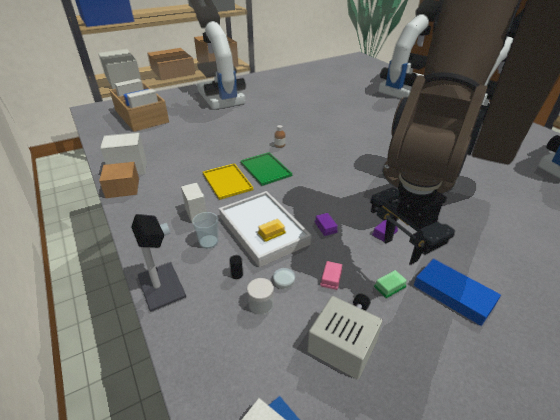

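```bash
python3 -m jog '[[0,0,0,0.0025,0,0.03,0.8],[0,0,0,0,0,0.03,0.8],[0,0,0,0,0,0.03,0.8],[0,0,0,0,0,0.019,0.8],[0,0,0,0,0,0.009,0.8],[0,0,0,0,0,0,0.8],[0,0,0,0,0,0,0.3],[0,0,0,0,0,0,0.3],[0,0,0,0,0,0,0.3],[0,0,0,0,0,0,0.3]]'
python3 -m jog '[[0,0,0,0,0,0,0.3],[0,0,0,0,0,0,0.3],[0,0,0,0,0,-0.02,0.3],[0,0,0,0,0,-0.04,0.3],[0,0,0,0,0,-0.04,0.3],[0,0,-0.025,0,0,0,0.3],[0,0,0,0,0,0,0.3]]'
python3 to.py 626 -52.2 60 2.5
```

```text
time_s: 12.05
eef_pos: [444.2, 346.2, -30.0]
eef_rot: [1.0, 0.009, 0.0, -0.0]
wrist_force: [0.5, -0.3, 0.4]
opening: 49.6
time_s: 12.75
eef_pos: [443.9, 346.0, 69.7]
eef_rot: [1.0, 0.022, 0.0, -0.0]
wrist_force: [0.0, -1.2, -2.1]
opening: 44.2
t 12.8 pos [443.9 346.   69.7] psi 2.6 tilt [-0.001  0.   ] q6 2.07 open 44.2 F [ 0.  -1.2 -2.1]
turn z rad 0.001 then shift mm [164.5 405.8   9.7]
```

```bash
python3 -m jog '[[0,0,0,0.0164,0.0406,0,0.3],[0,0,0,0.0164,0.0406,0,0.3],[0,0,0,0.0164,0.0406,0,0.3],[0,0,0,0.0164,0.0406,0,0.3],[0,0,0,0.0164,0.0406,0,0.3],[0,0,0,0.0164,0.0406,0,0.3],[0,0,0,0.0164,0.0406,0,0.3],[0,0,0,0.0164,0.0406,0,0.3],[0,0,0,0.0164,0.0406,0,0.3],[0,0,0,0.0164,0.0406,0,0.3]]'
python3 -m jog '[[0,0,0,0,0,0.02,0.3],[0,0,0,0,0,0.03,0.3],[0,0,0,0,0,0,0.3],[0,0,0,0,0,0,0.3]]'
python3 to.py 626 -52.2 0 2.5
```

```text
time_s: 13.75
eef_pos: [625.1, -54.1, 67.2]
eef_rot: [1.0, 0.022, -0.002, -0.0]
wrist_force: [-0.0, 0.2, -0.3]
opening: 44.1
time_s: 14.15
eef_pos: [624.8, -52.2, 18.3]
eef_rot: [1.0, 0.022, -0.001, -0.0]
wrist_force: [-0.5, -0.0, -0.4]
opening: 43.7
t 14.2 pos [624.8 -52.2  18.3] psi 2.5 tilt [0.003 0.001] q6 1.34 open 43.7 F [-0.5 -0.  -0.4]
turn z rad 0.0 then shift mm [ 1.2  0.  18.3]
```

```bash
python3 -m jog '[[0,0,0,0,0,0.01,0.3],[0,0,0,0,0,0.007,0.3],[0,0,0,0,0,0.002,0.3],[0,0,0,0,0,0,0.3],[0,0,0,0,0,0,0.3]]'
python3 to.py 626 -52.2 0 2.5
```

```text
time_s: 14.65
eef_pos: [625.7, -52.4, 0.7]
eef_rot: [1.0, 0.022, 0.0, 0.0]
wrist_force: [-0.9, -0.2, -0.8]
opening: 44.3
t 14.7 pos [625.7 -52.4   0.7] psi 2.5 tilt [-0. -0.] q6 1.34 open 44.3 F [-0.9 -0.2 -0.8]
turn z rad 0.0 then shift mm [ 0.3 -0.2  0.7]
```

```bash
python3 -m jog '[[0,0,0,0,0,0.001,0.3],[0,0,0,0,0,0.001,0.3],[0,0,0,0,0,0,0.3],[0,0,0,0,0,0,0.58],[0,0,0,0,0,0,0.58],[0,0,0,0,0,0,0.58],[0,0,0,0,0,-0.03,0.58],[0,0,0,0,0,-0.04,0.58],[0,0,0,0,0,-0.03,0.58],[0,0,0,0,0,0,0.7]]'
python3 to.py 568 379 110 28.9
```

```text
time_s: 15.65
eef_pos: [627.5, -52.8, 102.5]
eef_rot: [1.0, 0.022, 0.003, 0.001]
wrist_force: [0.2, 0.5, 0.6]
opening: 59.2
t 15.7 pos [627.5 -52.8 102.5] psi 2.5 tilt [-0.006 -0.002] q6 1.34 open 59.2 F [0.2 0.5 0.6]
turn z rad -0.461 then shift mm [ 156.6 -406.8   -7.5]
```

```bash
python3 -m jog '[[0,0,-0.1,0,0,0,0.8],[0,0,-0.12,0,0,0,0.8],[0,0,-0.12,0,0,0,0.8],[0,0,-0.12,0,0,0,0.8],[0,0,0,0.0156,-0.0407,0,0.8],[0,0,0,0.0156,-0.0407,0,0.8],[0,0,0,0.0156,-0.0407,0,0.8],[0,0,0,0.0156,-0.0407,0,0.8],[0,0,0,0.0156,-0.0407,0,0.8],[0,0,0,0.0156,-0.0407,0,0.8]]'
python3 -m jog '[[0,0,0,0.0156,-0.0407,0,0.8],[0,0,0,0.0156,-0.0407,0,0.8],[0,0,0,0.0156,-0.0407,0,0.8],[0,0,0,0.0156,-0.0407,0,0.8],[0,0,0,0,0,0,0.8],[0,0,0,0,0,0,0.8]]'
python3 - <<'E'
from h import *
p,d=shot('top','top4');report(p)
for c,z in(('yellow',44),('green',44)):
    for b in blobs(p,c):
        if cv2.contourArea(b)<600: print(c,rect('top',b,44))
shot('scene','scene7')
cv2.imwrite('pics/c7.png',cv2.resize(p[140:260,70:330,::-1],None,fx=3,fy=3,interpolation=2))
E
python3 to.py 568 379 -4 28.9
```

```text
time_s: 16.65
eef_pos: [588.9, 208.2, 97.4]
eef_rot: [0.968, 0.249, -0.001, 0.0]
wrist_force: [1.3, 0.7, 0.2]
opening: 76.1
time_s: 17.25
eef_pos: [564.9, 379.8, 97.1]
eef_rot: [0.968, 0.25, -0.001, 0.0]
wrist_force: [-0.5, -0.7, 0.3]
opening: 75.9
yellow 322.0 [236. 172.] cx cy L W longaxis_deg mx my [661.7  84.   69.2  42.2   3.  661.8  83.4]
yellow 2675.0 [371. 189.] cx cy L W longaxis_deg mx my [ 615.8 -295.1  176.6  126.2   87.6  615.8 -295. ]
green 332.0 [285. 184.] cx cy L W longaxis_deg mx my [628.6 -53.1  68.3  42.5   3.5 628.4 -53.4]
green 2764.5 [374. 244.] cx cy L W longaxis_deg mx my [ 460.6 -300.5  177.7  125.2   90.   461.3 -300. ]
pink 381.5 [176. 210.] cx cy L W longaxis_deg mx my [556.3 251.1  69.3  44.8  45.2 556.  250.5]
purple 367.5 [238. 247.] cx cy L W longaxis_deg mx my [452.9  77.1  69.1  44.4  81.8 453.   77.1]
purple 371.0 [199. 298.] cx cy L W longaxis_deg mx my [315.4 183.4  68.4  44.2  14.7 315.6 183.4]
yellow [656.8  82.5  67.8  41.3   3.  656.9  82. ]
green [624.4 -51.8  66.9  41.6   3.5 624.1 -52.1]
t 17.4 pos [565.6 378.3  97.7] psi 28.8 tilt [ 0.001 -0.   ] q6 1.56 open 76.2 F [ 0.1 -0.4  0.1]
turn z rad -0.001 then shift mm [  2.4   0.6 101.7]
```

View pics/c7.png

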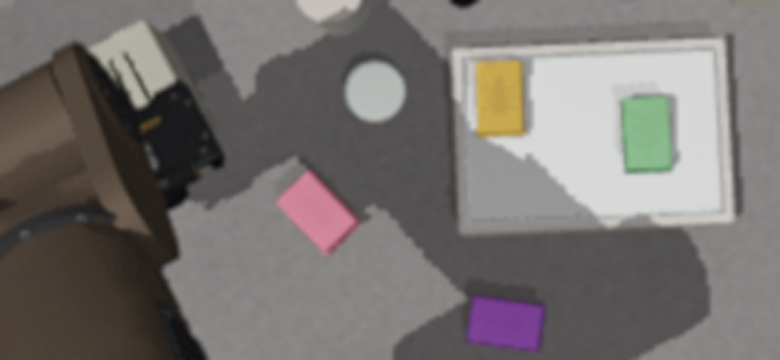

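View pics/scene7.png

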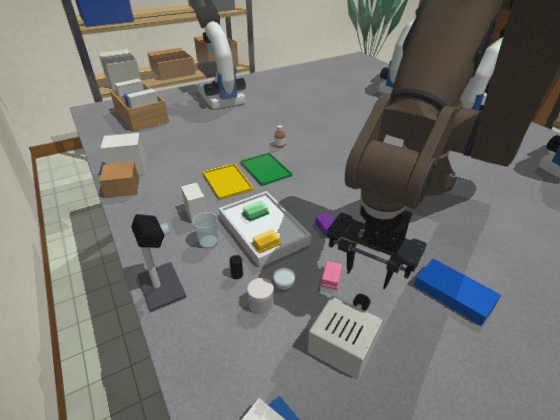

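Run:
```python
from h import *
d=np.load('pics/top4.npy');p=cv2.imread('pics/top4.png')[:,:,::-1].copy()
for c in('yellow','green'):
    b=blobs(p,c)[0];m=np.zeros(d.shape,np.uint8);cv2.drawContours(m,[b],-1,1,-1);m=cv2.erode(m,np.ones((5,5)))
    P=np.array([atdepth('top',u,v,d[v,u]) for v,u in np.argwhere(m)])
    A=np.c_[P[:,0]-P[:,0].mean(),P[:,1]-P[:,1].mean(),np.ones(len(P))];print(c,len(P),np.linalg.lstsq(A,P[:,2],rcond=None)[0].round(3))
d=np.load('pics/scene7.npy')
for u,v in((324,262),(338,246),(333,250),(387,284),(413,270),(410,268)): pass
s=cv2.imread('pics/scene7.png')
cv2.imwrite('pics/c8.png',cv2.resize(s[200:320,310:450],None,fx=5,fy=5,interpolation=2))
```

```text
yellow 211 [-2.668 -2.568 65.131]
green 217 [-2.72   3.131 64.698]
```

View pics/c8.png

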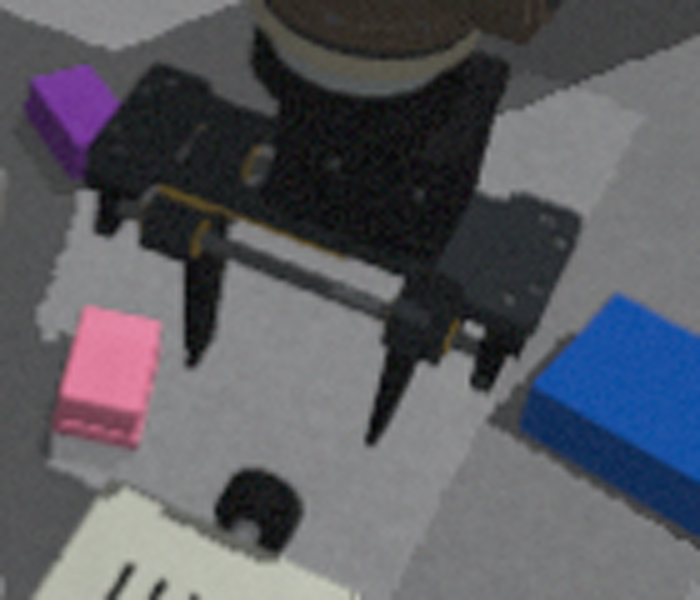

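```bash
python3 - <<'E'
from h import *
d=np.load('pics/top4.npy');p=cv2.imread('pics/top4.png')[:,:,::-1].copy()
for c in('yellow','green'):
    b=blobs(p,c)[0];m=np.zeros(d.shape,np.uint8);cv2.drawContours(m,[b],-1,1,-1);m=cv2.erode(m,np.ones((5,5)))
    V=np.argwhere(m);Z=np.array([atdepth('top',u,v,d[v,u])[2] for v,u in V])
    A=np.c_[(V-V.mean(0))*2.7,np.ones(len(V))];s=np.linalg.lstsq(A,Z,rcond=None)[0];print(c,s.round(3),(Z-A@s).std())
E
python3 -m jog '[[0,0,0,0.0015,0.0005,0.03,0.8],[0,0,0,0,0,0.03,0.8],[0,0,0,0,0,0.02,0.8],[0,0,0,0,0,0.01,0.8],[0,0,0,0,0,0.01,0.8],[0,0,0,0,0,0.002,0.8],[0,0,0,0,0,0,0.8]]'
python3 to.py 568 379 -4 28.9
python3 - <<'E'
from h import *
p,d=shot('scene','scene8')
cv2.imwrite('pics/c9.png',cv2.resize(p[220:340,310:430,::-1],None,fx=5,fy=5,interpolation=2))
E
```

```text
yellow [4.5000e-02 2.0200e-01 6.5131e+01] 97.7180813844116
green [-0.609  1.018 64.698] 95.61425468973508
time_s: 18.05
eef_pos: [567.6, 379.4, -3.2]
eef_rot: [0.968, 0.249, 0.0, -0.0]
wrist_force: [-1.1, 0.1, -0.8]
opening: 75.9
t 18.1 pos [567.6 379.4  -3.2] psi 28.8 tilt [-0.001 -0.   ] q6 1.56 open 75.9 F [-1.1  0.1 -0.8]
turn z rad -0.001 then shift mm [0.1 0.6 0.8]
```

View pics/c9.png

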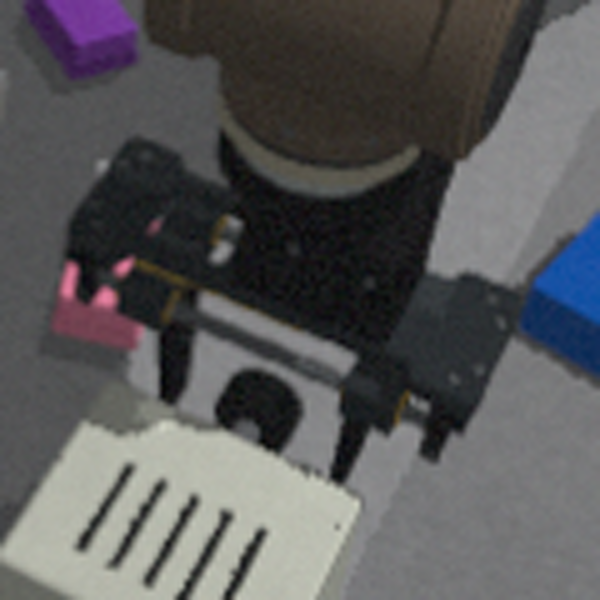

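```bash
python3 - <<'E'
from h import *
d=np.load('pics/top4.npy');p=cv2.imread('pics/top4.png')[:,:,::-1].copy()
for c in('yellow','green'):
    b=blobs(p,c)[0];m=np.zeros(d.shape,np.uint8);cv2.drawContours(m,[b],-1,1,-1);m=cv2.erode(m,np.ones((5,5)))*(d>1000)
    V=np.argwhere(m);Z=np.array([atdepth('top',u,v,d[v,u])[2] for v,u in V])
    A=np.c_[(V-V.mean(0))*2.7,np.ones(len(V))]
    for _ in range(4):
        s=np.linalg.lstsq(A,Z,rcond=None)[0];r=abs(Z-A@s);k=r<max(6,2*np.median(r));A,Z=A[k],Z[k]
    print(c,len(Z),s.round(3))
E
python3 -m jog '[[0,0,0,0,0,0,0.2],[0,0,0,0,0,0,0.2],[0,0,0,0,0,0,0.2],[0,0,0,0,0,0,0.2],[0,0,0,0,0,0,0.2],[0,0,0,0,0,0,0.2],[0,0,0,0,0,0,0.2]]' 40
python3 to.py 568 379 -4 28.9
```

```text
yellow 203 [ 3.0000e-03 -8.0000e-03  5.8378e+01]
green 207 [-1.0000e-02 -2.0000e-03  5.7961e+01]
time_s: 18.8
eef_pos: [567.5, 378.8, -3.6]
eef_rot: [0.968, 0.249, -0.0, 0.001]
wrist_force: [2.1, -5.1, 1.3]
opening: 34.7
t 18.8 pos [567.5 378.8  -3.6] psi 28.9 tilt [ 0.    -0.001] q6 1.56 open 34.7 F [ 2.1 -5.1  1.3]
turn z rad -0.0 then shift mm [0.5 0.  0.4]
```

```bash
python3 -m jog '[[0,0,0,-0.002,0,0,0.2],[0,0,0,-0.002,0,0,0.2],[0,0,0,-0.002,0,0,0.2],[0,0,0,0,0,0,0.2]]' 40
python3 to.py 567.5 378.8 -3.6 28.9
python3 -m jog '[[0,0,0,-0.002,0,0,0.2],[0,0,0,-0.002,0,0,0.2],[0,0,0,-0.002,0,0,0.2],[0,0,0,0,0,0,0.2]]' 40
python3 to.py 567.5 378.8 -3.6 28.9
```

```text
time_s: 19.2
eef_pos: [563.2, 376.4, -3.5]
eef_rot: [0.968, 0.249, 0.001, 0.0]
wrist_force: [6.1, -1.6, -2.4]
opening: 35.3
t 19.2 pos [563.2 376.4  -3.5] psi 28.9 tilt [-0.002 -0.001] q6 1.56 open 35.3 F [ 6.1 -1.6 -2.4]
turn z rad -0.0 then shift mm [ 4.9 -0.   0.1]
time_s: 19.6
eef_pos: [558.0, 373.6, -3.5]
eef_rot: [0.968, 0.249, 0.001, 0.0]
wrist_force: [6.1, -1.6, -3.1]
opening: 35.2
t 19.6 pos [558.  373.6  -3.5] psi 28.9 tilt [-0.002 -0.001] q6 1.56 open 35.2 F [ 6.1 -1.6 -3.1]
turn z rad -0.0 then shift mm [10.8 -0.   0.1]
```

```bash
python3 -m jog '[[0,0,0,-0.002,0,0,0.2],[0,0,0,0,0,0,0.2]]' 40
python3 to.py 567.5 378.8 -3.6 28.9
python3 -m jog '[[0,0,0,-0.001,0,0,0.2],[0,0,0,0,0,0,0.2]]' 40
python3 to.py 567.5 378.8 -3.6 28.9
```

```text
time_s: 19.8
eef_pos: [556.3, 372.6, -3.5]
eef_rot: [0.968, 0.249, 0.001, 0.0]
wrist_force: [6.3, -1.7, -3.3]
opening: 34.7
t 19.8 pos [556.3 372.6  -3.5] psi 28.9 tilt [-0.002 -0.001] q6 1.56 open 34.7 F [ 6.3 -1.7 -3.3]
turn z rad -0.0 then shift mm [12.8  0.   0.1]
time_s: 20.0
eef_pos: [555.6, 372.2, -3.6]
eef_rot: [0.968, 0.249, 0.001, 0.0]
wrist_force: [6.8, -2.0, -2.6]
opening: 35.3
t 20.0 pos [555.6 372.2  -3.6] psi 28.9 tilt [-0.003 -0.001] q6 1.56 open 35.3 F [ 6.8 -2.  -2.6]
turn z rad -0.001 then shift mm [13.6 -0.   0. ]
```

```bash
python3 -m jog '[[0,0,0,-0.001,0,0,0.2],[0,0,0,0,0,0,0.2]]' 40
python3 to.py 567.5 378.8 -3.6 28.9
python3 -m jog '[[0,0,0,-0.001,0,0,0.2],[0,0,0,0,0,0,0.2]]' 40
python3 to.py 567.5 378.8 -3.6 28.9
```

```text
time_s: 20.2
eef_pos: [554.7, 371.8, -3.6]
eef_rot: [0.968, 0.249, 0.001, 0.0]
wrist_force: [7.1, -1.8, -3.2]
opening: 34.8
t 20.2 pos [554.7 371.8  -3.6] psi 28.9 tilt [-0.003 -0.001] q6 1.56 open 34.8 F [ 7.1 -1.8 -3.2]
turn z rad -0.001 then shift mm [14.6  0.   0. ]
time_s: 20.4
eef_pos: [554.6, 371.7, -3.5]
eef_rot: [0.968, 0.249, 0.002, -0.0]
wrist_force: [10.2, 1.5, -4.8]
opening: 34.9
t 20.4 pos [554.6 371.7  -3.5] psi 28.9 tilt [-0.004 -0.001] q6 1.56 open 34.9 F [10.2  1.5 -4.8]
turn z rad -0.0 then shift mm [14.7 -0.   0.1]
```

```bash
python3 -m jog '[[0,0,0,-0.001,0,0,0.2],[0,0,0,0,0,0,0.2]]' 40
python3 to.py 567.5 378.8 -3.6 28.9
python3 - <<'E'
from h import *
p,d=shot('top','top5');q,d=shot('scene','scene9')
cv2.imwrite('pics/c10.png',np.hstack([cv2.resize(p[140:240,70:170,::-1],None,fx=4,fy=4,interpolation=2),cv2.resize(q[260:360,310:410,::-1],None,fx=4,fy=4,interpolation=2)]))
E
python3 -m jog '[[0,0,0,0,0,0,0.2],[0,0,0,0,0,0,0.2],[0,0,0,0,0,0,0.2],[0,0,0,0,0,0,0.2],[0,0,0,0,0,0,0.2],[0,0,0,0,0,0,0.2],[0,0,0,0,0,0,0.2],[0,0,0,0,0,0,0.2],[0,0,0,0,0,0,0.2],[0,0,0,0,0,0,0.2]]'
```

```text
time_s: 20.6
eef_pos: [554.7, 371.7, -3.5]
eef_rot: [0.968, 0.249, 0.003, -0.0]
wrist_force: [13.3, 2.8, -8.4]
opening: 35.2
t 20.6 pos [554.7 371.7  -3.5] psi 28.9 tilt [-0.007 -0.001] q6 1.56 open 35.2 F [13.3  2.8 -8.4]
turn z rad -0.001 then shift mm [14.6 -0.   0.1]
time_s: 21.7
eef_pos: [554.7, 371.7, -3.5]
eef_rot: [0.968, 0.249, 0.003, -0.0]
wrist_force: [14.1, 2.5, -8.8]
opening: 34.9
```

View pics/scene9.png

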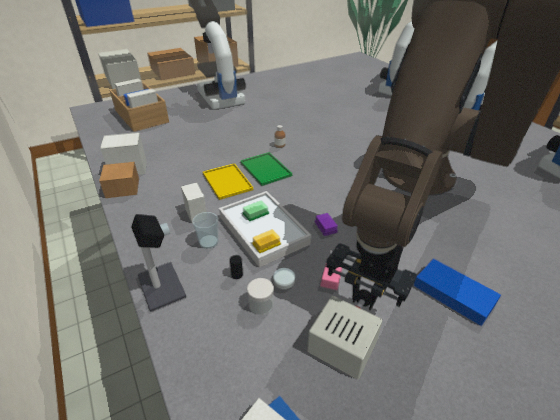

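View pics/c10.png

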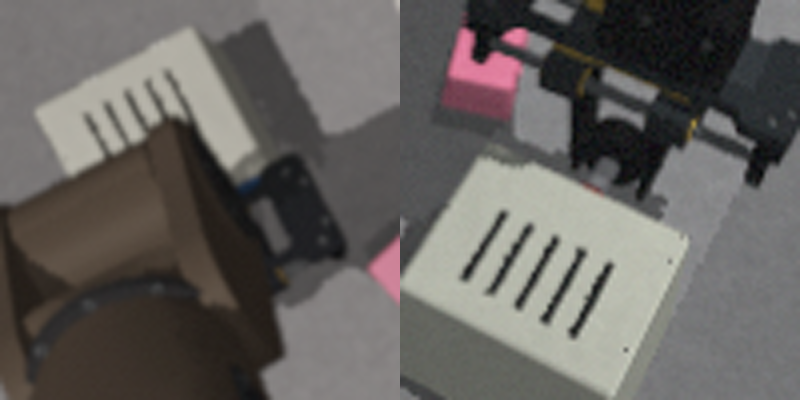

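```bash
for i in 1; do :; done
python3 -m jog '[[0,0,0,0,0,0,0.2],[0,0,0,0,0,0,0.2],[0,0,0,0,0,0,0.2],[0,0,0,0,0,0,0.2],[0,0,0,0,0,0,0.2],[0,0,0,0,0,0,0.2],[0,0,0,0,0,0,0.2],[0,0,0,0,0,0,0.2],[0,0,0,0,0,0,0.2],[0,0,0,0,0,0,0.2]]'
python3 -m jog '[[0,0,0,0,0,0,0.2],[0,0,0,0,0,0,0.2],[0,0,0,0,0,0,0.2],[0,0,0,0,0,0,0.2],[0,0,0,0,0,0,0.2],[0,0,0,0,0,0,0.2],[0,0,0,0,0,0,0.2],[0,0,0,0,0,0,0.2],[0,0,0,0,0,0,0.2],[0,0,0,0,0,0,0.2]]'
python3 -m jog '[[0,0,0,0,0,0,0.2],[0,0,0,0,0,0,0.2],[0,0,0,0,0,0,0.2],[0,0,0,0,0,0,0.2],[0,0,0,0,0,0,0.2],[0,0,0,0,0,0,0.2],[0,0,0,0,0,0,0.2],[0,0,0,0,0,0,0.2],[0,0,0,0,0,0,0.2],[0,0,0,0,0,0,0.2]]'
python3 -m jog '[[0,0,0,0,0,0,0.2],[0,0,0,0,0,0,0.2],[0,0,0,0,0,0,0.2],[0,0,0,0,0,0,0.2],[0,0,0,0,0,0,0.2],[0,0,0,0,0,0,0.2],[0,0,0,0,0,0,0.2],[0,0,0,0,0,0,0.2],[0,0,0,0,0,0,0.2],[0,0,0,0,0,0,0.2]]'
python3 -m jog '[[0,0,0,0,0,0,0.2],[0,0,0,0,0,0,0.2],[0,0,0,0,0,0,0.2],[0,0,0,0,0,0,0.2],[0,0,0,0,0,0,0.2],[0,0,0,0,0,0,0.2],[0,0,0,0,0,0,0.2],[0,0,0,0,0,0,0.2],[0,0,0,0,0,0,0.2],[0,0,0,0,0,0,0.2]]'
python3 -m jog '[[0,0,0,0.002,0,0,0.2],[0,0,0,0.003,0,0,0.2],[0,0,0,0.003,0,0,0.2],[0,0,0,0.003,0,0,0.2],[0,0,0,0.003,0,0,0.2],[0,0,0,0.003,0,0,0.2],[0,0,0,0.003,0,0,0.2],[0,0,0,0.002,0,0,0.2],[0,0,0,0,0,0,0.2]]'
python3 to.py 554.7 371.7 -3.6 28.9
```

```text
time_s: 22.7
eef_pos: [554.7, 371.7, -3.5]
eef_rot: [0.968, 0.249, 0.003, -0.0]
wrist_force: [14.3, 2.7, -8.6]
opening: 34.9
time_s: 23.7
eef_pos: [554.7, 371.7, -3.5]
eef_rot: [0.968, 0.249, 0.003, -0.0]
wrist_force: [13.8, 2.9, -7.8]
opening: 34.8
time_s: 24.7
eef_pos: [554.7, 371.7, -3.5]
eef_rot: [0.968, 0.249, 0.003, -0.0]
wrist_force: [13.9, 3.3, -8.3]
opening: 35.0
time_s: 25.7
eef_pos: [554.7, 371.7, -3.4]
eef_rot: [0.968, 0.249, 0.003, -0.0]
wrist_force: [15.1, 4.2, -8.0]
opening: 35.0
time_s: 26.7
eef_pos: [554.6, 371.7, -3.5]
eef_rot: [0.968, 0.249, 0.003, -0.0]
wrist_force: [14.3, 4.1, -8.2]
opening: 34.9
time_s: 27.6
eef_pos: [570.5, 380.4, -3.7]
eef_rot: [0.968, 0.249, -0.001, 0.001]
wrist_force: [-1.1, -7.6, 3.0]
opening: 35.2
t 27.6 pos [570.5 380.4  -3.7] psi 28.9 tilt [ 0.002 -0.001] q6 1.56 open 35.2 F [-1.1 -7.6  3. ]
turn z rad -0.0 then shift mm [-18.    0.   -0.1]
```

Now in by 18 mm; 7 mm to the stop.

```bash
python3 -m jog '[[0,0,0,0.002,0,0,0.2],[0,0,0,0.002,0,0,0.2],[0,0,0,0.002,0,0,0.2],[0,0,0,0,0,0,0.2]]'
python3 to.py 554.7 371.7 -3.6 28.9
python3 -m jog '[[0,0,0,0.001,0,0,0.2],[0,0,0,0,0,0,0.2]]'
python3 to.py 554.7 371.7 -3.6 28.9
python3 -m jog '[[0,0,0,0.001,0,0,0.2],[0,0,0,0,0,0,0.2]]'
python3 to.py 554.7 371.7 -3.6 28.9
python3 -m jog '[[0,0,0,0.001,0,0,0.2],[0,0,0,0,0,0,0.2]]'
python3 to.py 554.7 371.7 -3.6 28.9
```

```text
time_s: 28.0
eef_pos: [575.7, 383.2, -3.6]
eef_rot: [0.968, 0.249, -0.001, 0.001]
wrist_force: [-0.9, -6.4, 2.4]
opening: 35.3
t 28.0 pos [575.7 383.2  -3.6] psi 28.9 tilt [ 0.002 -0.001] q6 1.56 open 35.3 F [-0.9 -6.4  2.4]
turn z rad -0.0 then shift mm [-23.9  -0.   -0. ]
time_s: 28.2
eef_pos: [576.3, 383.6, -3.7]
eef_rot: [0.968, 0.249, -0.001, 0.001]
wrist_force: [-1.6, -7.2, 4.1]
opening: 35.0
t 28.2 pos [576.3 383.6  -3.7] psi 28.9 tilt [ 0.003 -0.001] q6 1.56 open 35.0 F [-1.6 -7.2  4.1]
turn z rad -0.0 then shift mm [-24.6   0.   -0.1]
time_s: 28.4
eef_pos: [576.2, 383.6, -3.7]
eef_rot: [0.968, 0.249, -0.002, 0.001]
wrist_force: [-6.3, -9.8, 7.6]
opening: 35.1
t 28.4 pos [576.2 383.6  -3.7] psi 28.9 tilt [ 0.005 -0.001] q6 1.56 open 35.1 F [-6.3 -9.8  7.6]
turn z rad -0.0 then shift mm [-24.6  -0.   -0.1]
time_s: 28.6
eef_pos: [576.1, 383.5, -3.7]
eef_rot: [0.968, 0.249, -0.003, 0.001]
wrist_force: [-11.6, -12.6, 9.7]
opening: 35.0
t 28.6 pos [576.1 383.5  -3.7] psi 28.9 tilt [ 0.007 -0.001] q6 1.56 open 35.0 F [-11.6 -12.6   9.7]
turn z rad -0.0 then shift mm [-24.5  -0.   -0.1]
```

```bash
python3 -m jog '[[0,0,0,-0.002,0,0,0.2],[0,0,0,0,0,0,0.62],[0,0,0,0,0,0,0.62],[0,0,0,0,0,0,0.62],[0,0,0,0,0,0,0.62],[0,0,0,0,0,0,0.62],[0,0,0,0,0,-0.03,0.62],[0,0,0,0,0,-0.04,0.62],[0,0,0,0,0,-0.04,0.62],[0,0,0,0,0,0,0.62]]' 25
python3 to.py 624 100 110 3
```

```text
time_s: 29.6
eef_pos: [579.1, 386.3, 112.3]
eef_rot: [0.968, 0.249, 0.004, -0.001]
wrist_force: [-0.9, 0.4, 1.0]
opening: 59.0
t 29.6 pos [579.1 386.3 112.3] psi 28.9 tilt [-0.009 -0.   ] q6 1.56 open 59.0 F [-0.9  0.4  1. ]
turn z rad 0.452 then shift mm [ 29.8 288.2   2.3]
```

```bash
python3 -m jog '[[0,0,0.09,0,0,0,0.62],[0,0,0.09,0,0,0,0.62],[0,0,0.09,0,0,0,0.62],[0,0,0.09,0,0,0,0.62],[0,0,0.092,0,0,0,0.62],[0,0,0,0,0.045,0,0.62],[0,0,0,0,0.045,0,0.62],[0,0,0,0,0.045,0,0.62],[0,0,0,0,0.045,0,0.62],[0,0,0,0,0.045,0,0.62]]'
python3 -m jog '[[0,0,0,-0.02,0.045,0,0.62],[0,0,0,-0.02,0.045,0,0.62],[0,0,0,-0.02,0.045,0,0.62],[0,0,0,-0.02,0.045,0,0.62],[0,0,0,-0.02,0.045,0,0.62],[0,0,0,0,0.045,0,0.62],[0,0,0,0,0,0,0.62]]'
python3 - <<'E'
from h import *
p,d=shot('top','top6');report(p)
for c in('yellow','green'):
    for b in blobs(p,c):
        if cv2.contourArea(b)<600: print(c,rect('top',b,44))
q,_=shot('scene','scene10')
hsv=cv2.cvtColor(p,cv2.COLOR_RGB2HSV)
k=cv2.inRange(hsv,(0,0,0),(179,255,45))[190:215,112:140];uv=np.argwhere(k).mean(0)[::-1]+[112,190];print('knob',uv,k.sum()/255,onplane('top',*uv,55))
cv2.imwrite('pics/c11.png',np.hstack([cv2.resize(p[140:240,70:170,::-1],None,fx=4,fy=4,interpolation=2),cv2.resize(q[260:360,310:410,::-1],None,fx=4,fy=4,interpolation=2)]))
E
python3 to.py 658 82 80 3
```

```text
time_s: 30.6
eef_pos: [588.2, 158.6, 106.0]
eef_rot: [1.0, 0.026, -0.0, 0.0]
wrist_force: [0.3, 0.3, -0.6]
opening: 58.9
time_s: 31.3
eef_pos: [502.7, -119.0, 106.3]
eef_rot: [1.0, 0.024, 0.0, 0.0]
wrist_force: [-0.1, 0.0, -0.1]
opening: 59.0
yellow 316.0 [236. 172.] cx cy L W longaxis_deg mx my [6.616e+02 8.260e+01 6.510e+01 4.180e+01 3.000e-01 6.619e+02 8.330e+01]
yellow 2551.5 [372. 188.] cx cy L W longaxis_deg mx my [ 615.7 -294.8  176.6  126.3   87.4  618.3 -297.7]
green 331.0 [285. 184.] cx cy L W longaxis_deg mx my [628.7 -53.3  68.3  42.6   3.  628.  -53.6]
green 2133.5 [380. 246.] cx cy L W longaxis_deg mx my [ 460.6 -312.4  153.8  125.2   90.   459.1 -319.4]
pink 383.0 [176. 210.] cx cy L W longaxis_deg mx my [556.3 251.1  69.3  44.8  45.3 555.8 250.8]
purple 248.5 [199. 294.] cx cy L W longaxis_deg mx my [320.8 185.5  56.9  45.5  14.6 326.  184.1]
purple 349.0 [238. 247.] cx cy L W longaxis_deg mx my [453.2  76.3  67.4  43.6  81.8 453.1  76.1]
yellow [6.567e+02 8.120e+01 6.380e+01 4.100e+01 3.000e-01 6.570e+02 8.180e+01]
green [624.5 -52.   66.9  41.8   3.  623.8 -52.2]
knob [123.59433962 200.64150943] 106.0 [577.83891129 384.26565659  55.        ]
t 31.4 pos [ 502.4 -115.3  106.1] psi 2.8 tilt [0. 0.] q6 1.17 open 58.7 F [ 0.4  0.  -0.7]
turn z rad -0.003 then shift mm [ 165.8 -188.9   26.1]
```

View pics/top6.png

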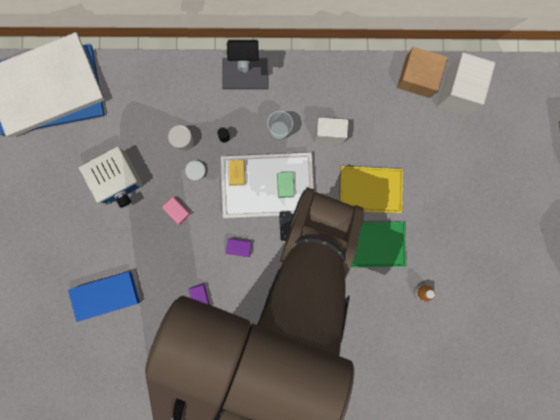

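View pics/c11.png

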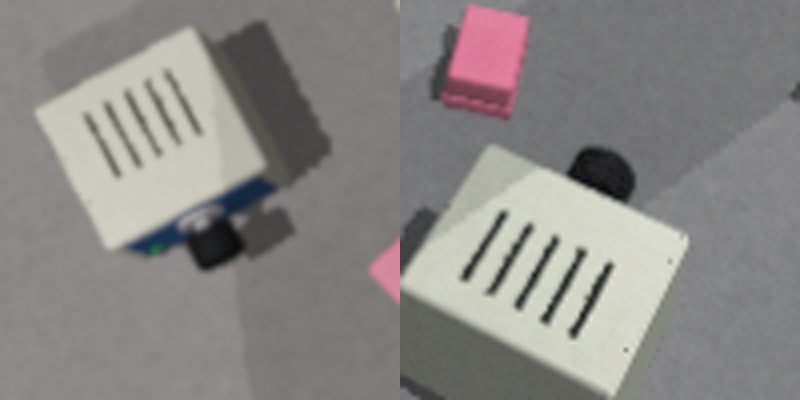

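```bash
python3 to.py 625.5 -52.4 -1 2.7
python3 -m jog '[[0,0,0,0.042,-0.019,0.02,0.62],[0,0,0,0.042,-0.019,0.02,0.62],[0,0,0,0.0415,-0.019,0.01,0.62],[0,0,0,0,0,0,0.62],[0,0,0,0,0,0,0.62]]'
python3 to.py 625.5 -52.4 -1 2.7
```

```text
t 31.4 pos [ 502.4 -115.3  106.1] psi 2.8 tilt [0. 0.] q6 1.17 open 58.7 F [ 0.4  0.  -0.7]
turn z rad 0.002 then shift mm [126.  -57.1 107.1]
time_s: 31.9
eef_pos: [624.2, -49.2, 55.5]
eef_rot: [1.0, 0.027, -0.001, -0.0]
wrist_force: [-0.6, 0.1, -0.1]
opening: 58.7
t 31.9 pos [624.2 -49.2  55.5] psi 3.1 tilt [0.002 0.   ] q6 1.33 open 58.7 F [-0.6  0.1 -0.1]
turn z rad 0.008 then shift mm [ 1.1  3.2 56.5]
```

```bash
python3 -m jog '[[0,0,0,0,0,0,0.62]]'; python3 to.py 625.5 -52.4 -1 2.7
```

```text
time_s: 32.0
eef_pos: [623.8, -50.7, 56.7]
eef_rot: [1.0, 0.026, -0.0, -0.0]
wrist_force: [-0.2, -0.5, 0.2]
opening: 58.9
t 32.0 pos [623.8 -50.7  56.7] psi 3.0 tilt [0.001 0.   ] q6 1.33 open 58.9 F [-0.2 -0.5  0.2]
turn z rad 0.006 then shift mm [ 1.6  1.8 57.7]
```

```bash
python3 -m jog '[[0,0,0,0.001,0.001,0.02,0.62],[0,0,0,0,0,0.02,0.62],[0,0,0,0,0,0.01,0.62],[0,0,0,0,0,0.007,0.62],[0,0,0,0,0,0,0.62],[0,0,0,0,0,0,0.3],[0,0,0,0,0,0,0.3],[0,0,0,0,0,0,0.3],[0,0,0,0,0,0,0.3],[0,0,0,0,0,0,0.3]]' 20
python3 to.py 461 -300 60 0
```

```text
time_s: 33.0
eef_pos: [626.0, -52.4, 0.4]
eef_rot: [1.0, 0.026, 0.001, 0.0]
wrist_force: [-2.2, -0.7, 6.2]
opening: 43.9
t 33.0 pos [ 6.26e+02 -5.24e+01  4.00e-01] psi 3.0 tilt [-0.001 -0.   ] q6 1.33 open 43.9 F [-2.2 -0.7  6.2]
turn z rad 0.052 then shift mm [-165.   247.6  -59.6]
```

```bash
python3 -m jog '[[0,0,0,0,0,-0.02,0.3],[0,0,0,0,0,-0.04,0.3],[0,0,0.052,0,0,0,0.3],[0,0,0,-0.0275,0.041,0,0.3],[0,0,0,-0.0275,0.041,0,0.3],[0,0,0,-0.0275,0.041,0,0.3],[0,0,0,-0.0275,0.041,0,0.3],[0,0,0,-0.0275,0.041,0,0.3],[0,0,0,-0.0275,0.041,0,0.3],[0,0,0,0,0,0,0.3]]'
python3 -m jog '[[0,0,0,0,0,0.02,0.3],[0,0,0,0,0,0.02,0.3],[0,0,0,0,0,0,0.3],[0,0,0,0,0,0,0.3]]'
python3 to.py 461 -300 -24.6 0
```

```text
time_s: 34.0
eef_pos: [457.9, -302.4, 59.6]
eef_rot: [1.0, -0.003, -0.0, 0.0]
wrist_force: [-0.3, 0.9, -1.2]
opening: 43.8
time_s: 34.4
eef_pos: [460.8, -297.9, 19.8]
eef_rot: [1.0, 0.0, -0.0, -0.0]
wrist_force: [1.5, 0.0, -1.7]
opening: 43.5
t 34.4 pos [ 460.8 -297.9   19.8] psi 0.0 tilt [0.001 0.   ] q6 0.88 open 43.5 F [ 1.5  0.  -1.7]
turn z rad 0.0 then shift mm [ 0.2  2.1 44.4]
```

```bash
python3 -m jog '[[0,0,0,0,0,0.02,0.3],[0,0,0,0,0,0.015,0.3],[0,0,0,0,0,0.007,0.3],[0,0,0,0,0,0,0.3],[0,0,0,0,0,0,0.3]]'
python3 to.py 461 -300 -24.6 0
```

```text
time_s: 34.9
eef_pos: [461.1, -298.5, -21.5]
eef_rot: [1.0, 0.0, 0.0, 0.0]
wrist_force: [-0.0, 0.4, -1.0]
opening: 43.9
t 34.9 pos [ 461.1 -298.5  -21.5] psi 0.0 tilt [-0.001 -0.001] q6 0.88 open 43.9 F [-0.   0.4 -1. ]
turn z rad 0.0 then shift mm [-0.1  1.5  3.1]
```

```bash
python3 -m jog '[[0,0,0,0,0,0.002,0.3],[0,0,0,0,0,0.001,0.3],[0,0,0,0,0,0,0.3]]'
python3 to.py 461 -300 -24.6 0
```

```text
time_s: 35.2
eef_pos: [460.9, -298.5, -24.7]
eef_rot: [1.0, -0.0, 0.0, 0.0]
wrist_force: [-0.2, 0.2, 4.4]
opening: 43.9
t 35.2 pos [ 460.9 -298.5  -24.7] psi -0.0 tilt [-0.001 -0.001] q6 0.88 open 43.9 F [-0.2  0.2  4.4]
turn z rad -0.0 then shift mm [ 0.1  1.5 -0.1]
```

Contact; release and go for the yellow block.

```bash
python3 -m jog '[[0,0,0,0,0,0,0.62],[0,0,0,0,0,0,0.62],[0,0,0,0,0,0,0.62],[0,0,0,0,0,0,0.62],[0,0,0,0,0,-0.03,0.62],[0,0,0,0,0,-0.04,0.62],[0,0,0,0,0,-0.04,0.62],[0,0,0,0,0,0,0.62],[0,0,0,0,0,0,0.62]]'
python3 - <<'E'
from h import *
p,d=shot('top','top7');report(p)
for c in('yellow','green'):
    for b in blobs(p,c):
        if cv2.contourArea(b)<600: print(c,rect('top',b,44))
E
python3 to.py 658 82 80 2
```

```text
time_s: 36.1
eef_pos: [460.7, -298.4, 85.1]
eef_rot: [1.0, -0.0, 0.001, 0.001]
wrist_force: [-1.3, 0.4, -1.6]
opening: 58.9
yellow 318.0 [236. 172.] cx cy L W longaxis_deg mx my [662.2  83.4  68.   41.1   3.2 661.9  83.2]
yellow 2652.0 [370. 189.] cx cy L W longaxis_deg mx my [ 615.6 -295.2  176.8  126.3   87.5  616.4 -294.3]
green 814.0 [356. 241.] cx cy L W longaxis_deg mx my [ 4.605e+02 -2.666e+02  1.247e+02  1.124e+02 -1.000e-01  4.664e+02
 -2.427e+02]
pink 384.0 [176. 210.] cx cy L W longaxis_deg mx my [556.3 251.1  69.3  44.8  45.3 555.8 250.8]
purple 349.0 [238. 247.] cx cy L W longaxis_deg mx my [453.2  76.3  67.4  43.6  81.8 453.1  76.1]
purple 371.0 [199. 298.] cx cy L W longaxis_deg mx my [316.  183.4  67.2  45.2  15.6 315.9 183.5]
yellow [657.2  81.9  66.6  40.2   3.2 657.   81.7]
t 36.1 pos [ 460.3 -298.1   84.2] psi -0.0 tilt [0. 0.] q6 0.88 open 59.0 F [-0.5  0.1 -0.7]
turn z rad -0.035 then shift mm [ 210.8 -373.     4.2]
```

View pics/top7.png

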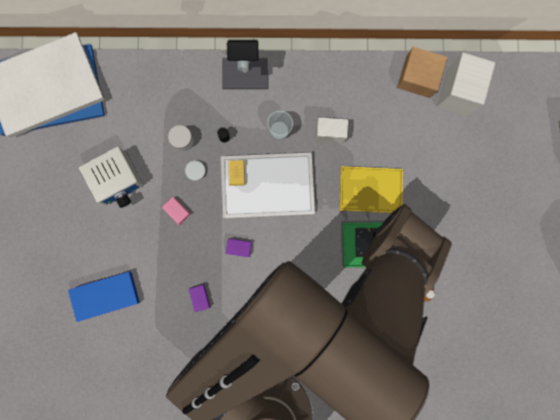

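```bash
python3 -m jog '[[0,0,-0.052,0,0,0,0.62],[0,0,0,0.024,-0.041,0,0.62],[0,0,0,0.024,-0.041,0,0.62],[0,0,0,0.024,-0.041,0,0.62],[0,0,0,0.024,-0.041,0,0.62],[0,0,0,0.024,-0.041,0,0.62],[0,0,0,0.024,-0.041,0,0.62],[0,0,0,0.024,-0.041,0,0.62],[0,0,0,0.024,-0.041,0,0.62],[0,0,0,0.024,-0.041,0,0.62]]'
python3 -m jog '[[0,0,0,0,0,0.02,0.62],[0,0,0,0,0,0.015,0.62],[0,0,0,0,0,0,0.62],[0,0,0,0,0,0,0.62],[0,0,0,0,0,0,0.62]]'
python3 to.py 658 82 1.5 3
```

```text
time_s: 37.15
eef_pos: [657.1, 83.3, 82.5]
eef_rot: [1.0, 0.026, -0.001, 0.0]
wrist_force: [0.9, -1.1, -0.3]
opening: 58.9
time_s: 37.65
eef_pos: [657.4, 80.4, 50.1]
eef_rot: [1.0, 0.025, 0.0, 0.0]
wrist_force: [-0.5, -0.3, 0.1]
opening: 59.1
t 37.6 pos [657.4  80.4  50.1] psi 2.9 tilt [-0. -0.] q6 1.54 open 59.1 F [-0.5 -0.3  0.1]
turn z rad -0.002 then shift mm [ 0.7 -1.6 48.6]
```

```bash
python3 -m jog '[[0,0,0,0.001,-0.001,0.02,0.62],[0,0,0,0,0,0.015,0.62],[0,0,0,0,0,0.007,0.62],[0,0,0,0,0,0.004,0.62],[0,0,0,0,0,0,0.62],[0,0,0,0,0,0,0.62]]'
python3 to.py 658 82 2 3
python3 - <<'E'
from h import *
p,d=shot('scene','scene12')
cv2.imwrite('pics/c12.png',cv2.resize(p[170:290,210:350,::-1],None,fx=5,fy=5,interpolation=2))
E
```

```text
time_s: 38.25
eef_pos: [658.5, 82.4, 4.1]
eef_rot: [1.0, 0.026, 0.0, 0.0]
wrist_force: [-0.8, -0.3, 0.2]
opening: 58.9
t 38.2 pos [658.5  82.4   4.1] psi 3.0 tilt [-0.001 -0.   ] q6 1.54 open 58.9 F [-0.8 -0.3  0.2]
turn z rad -0.001 then shift mm [-0.5  0.4  2.1]
```

View pics/c12.png

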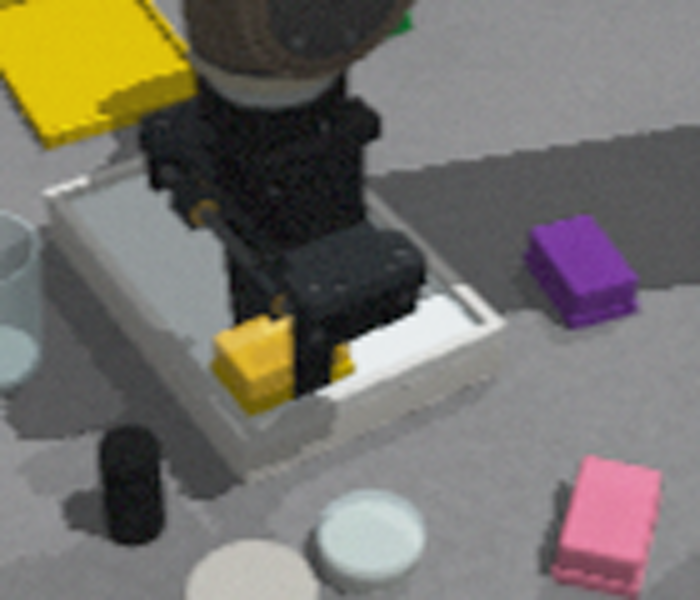

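Finger is beside the block and just above the rim; drop 1.5 mm and close.

```bash
python3 -m jog '[[0,0,0,0,0,0.0015,0.62],[0,0,0,0,0,0,0.3],[0,0,0,0,0,0,0.3],[0,0,0,0,0,0,0.3],[0,0,0,0,0,0,0.3],[0,0,0,0,0,0,0.3],[0,0,0,0,0,0,0.3]]' 20
python3 to.py 616 -295 70 -2.5
python3 -m jog '[[0,0,0,0,0,-0.01,0.3],[0,0,0,0,0,-0.02,0.3],[0,0,0,0,0,-0.03,0.3],[0,0,0,0,0,0,0.3]]' 20
python3 to.py 616 -295 70 -2.5
```

```text
time_s: 39.0
eef_pos: [658.2, 82.4, 2.2]
eef_rot: [1.0, 0.026, 0.0, 0.0]
wrist_force: [0.2, -0.9, 1.6]
opening: 44.2
t 39.0 pos [658.2  82.4   2.2] psi 3.0 tilt [-0. -0.] q6 1.54 open 44.2 F [ 0.2 -0.9  1.6]
turn z rad 0.095 then shift mm [-25.7 378.9 -67.8]
time_s: 39.4
eef_pos: [660.1, 82.5, 66.3]
eef_rot: [1.0, 0.026, 0.003, 0.0]
wrist_force: [-0.5, 0.2, -0.4]
opening: 43.8
t 39.4 pos [660.1  82.5  66.3] psi 3.0 tilt [-0.006 -0.   ] q6 1.54 open 43.8 F [-0.5  0.2 -0.4]
turn z rad 0.095 then shift mm [-27.6 379.1  -3.7]
```

```bash
python3 -m jog '[[0,0,0.095,0,0,0,0.3],[0,0,0,-0.0028,0.042,0,0.3],[0,0,0,-0.0028,0.042,0,0.3],[0,0,0,-0.0028,0.042,0,0.3],[0,0,0,-0.0028,0.042,0,0.3],[0,0,0,-0.0028,0.042,0,0.3],[0,0,0,-0.0028,0.042,0,0.3],[0,0,0,-0.0028,0.042,0,0.3],[0,0,0,-0.0028,0.042,0,0.3],[0,0,0,-0.0028,0.042,0,0.3]]'
python3 -m jog '[[0,0,0,0,0,0.02,0.3],[0,0,0,0,0,0.02,0.3],[0,0,0,0,0,0.02,0.3],[0,0,0,0,0,0,0.3],[0,0,0,0,0,0,0.3],[0,0,0,0,0,0,0.3]]'
python3 to.py 616 -295 -23 -2.5
python3 - <<'E'
from h import *
p,d=shot('scene','scene13')
cv2.imwrite('pics/c13.png',cv2.resize(p[110:250,170:330,::-1],None,fx=4,fy=4,interpolation=2))
E
```

```text
time_s: 40.4
eef_pos: [616.0, -295.7, 61.8]
eef_rot: [1.0, -0.022, -0.0, -0.0]
wrist_force: [1.3, 1.4, -1.2]
opening: 44.4
time_s: 41.0
eef_pos: [617.2, -294.3, 3.2]
eef_rot: [1.0, -0.022, 0.001, 0.0]
wrist_force: [0.2, 0.0, -1.1]
opening: 43.7
t 41.0 pos [ 617.2 -294.3    3.2] psi -2.5 tilt [-0.001 -0.001] q6 1.07 open 43.7 F [ 0.2  0.  -1.1]
turn z rad 0.001 then shift mm [-1.2  0.7 26.2]
```

View pics/c13.png

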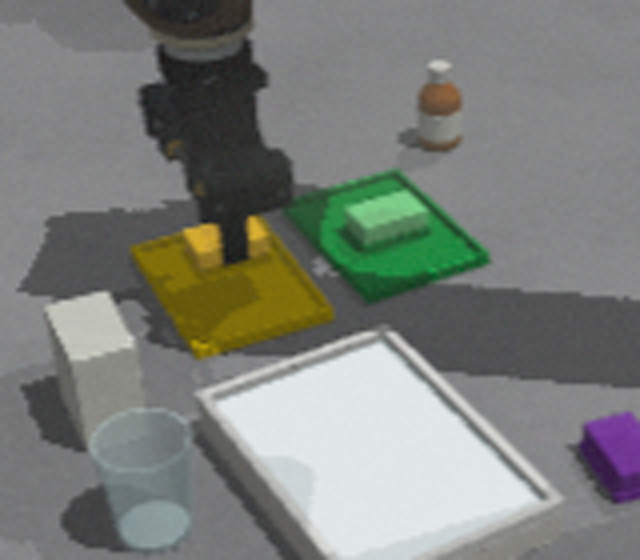

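```bash
python3 -m jog '[[0,0,0,-0.001,0.001,0.015,0.3],[0,0,0,0,0,0.007,0.3],[0,0,0,0,0,0.002,0.3],[0,0,0,0,0,0,0.3],[0,0,0,0,0,0,0.3]]'
python3 -m jog '[[0,0,0,0,0,0.001,0.3],[0,0,0,0,0,0.001,0.3],[0,0,0,0,0,0,0.3]]'
python3 to.py 616 -295 -23 -2.5
```

```text
time_s: 41.55
eef_pos: [615.7, -295.1, -22.1]
eef_rot: [1.0, -0.022, -0.0, 0.0]
wrist_force: [0.3, 0.4, -2.0]
opening: 43.8
time_s: 41.85
eef_pos: [615.8, -295.2, -22.8]
eef_rot: [1.0, -0.022, 0.0, 0.0]
wrist_force: [-2.1, 0.5, 8.7]
opening: 44.0
t 41.9 pos [ 615.8 -295.2  -22.8] psi -2.5 tilt [-0.001 -0.   ] q6 1.07 open 44.0 F [-2.1  0.5  8.7]
turn z rad 0.0 then shift mm [ 0.2 -0.2  0.2]
```

Contact. Release, retreat towards the middle, and look.

```bash
python3 -m jog '[[0,0,0,0,0,0,0.62],[0,0,0,0,0,0,0.62],[0,0,0,0,0,0,0.62],[0,0,0,0,0,0,0.62],[0,0,0,0,0,-0.03,0.62],[0,0,0,0,0,-0.04,0.62],[0,0,0,0,0,-0.04,0.62],[0,0,0,0,0,-0.03,0.62]]'
python3 -m jog '[[0,0,0,-0.015,-0.045,0,0.62],[0,0,0,-0.015,-0.045,0,0.62],[0,0,0,-0.015,-0.045,0,0.62],[0,0,0,-0.015,-0.045,0,0.62],[0,0,0,-0.015,-0.045,0,0.62],[0,0,0,-0.015,-0.045,0,0.62],[0,0,0,-0.01,-0.045,0,0.62],[0,0,0,0,-0.045,0,0.62],[0,0,0,0,-0.045,0,0.62],[0,0,0,0,0,0,0.62]]'
python3 - <<'E'
from h import *
p,d=shot('top','top8');report(p)
q,_=shot('scene','scene14')
hsv=cv2.cvtColor(p,cv2.COLOR_RGB2HSV)
k=cv2.inRange(hsv,(0,0,0),(179,255,45))[190:215,112:140];uv=np.argwhere(k).mean(0)[::-1]+[112,190];print('knob',uv,k.sum()/255,onplane('top',*uv,55))
for n,(u0,u1,v0,v1) in(('ytray',(342,400,168,210)),('gtray',(346,402,224,264))):
    pass
cv2.imwrite('pics/c14.png',cv2.resize(p[150:290,300:460,::-1],None,fx=4,fy=4,interpolation=2))
E
python3 to.py 616 -295 70 -2.5
```

```text
time_s: 42.65
eef_pos: [616.0, -295.3, 118.7]
eef_rot: [1.0, -0.022, 0.001, 0.001]
wrist_force: [-0.7, -0.3, -0.2]
opening: 59.1
time_s: 43.65
eef_pos: [533.0, 118.1, 116.2]
eef_rot: [1.0, -0.019, 0.0, -0.0]
wrist_force: [0.4, -0.1, 0.5]
opening: 59.1
yellow 2669.0 [371. 189.] cx cy L W longaxis_deg mx my [ 615.8 -295.1  176.7  126.1   87.5  615.9 -294.9]
green 2759.5 [374. 244.] cx cy L W longaxis_deg mx my [ 460.6 -300.3  178.   125.2   90.   461.2 -300. ]
pink 123.0 [170. 207.] cx cy L W longaxis_deg mx my [564.5 271.9  55.7  27.6   0.8 565.3 268.5]
purple 117.0 [246. 248.] cx cy L W longaxis_deg mx my [4.510e+02 5.410e+01 4.410e+01 2.490e+01 1.000e-01 4.515e+02 5.470e+01]
knob [123.49541284 200.75229358] 109.0 [577.5385983 384.5242587  55.       ]
t 43.8 pos [533.1 114.7 116. ] psi -2.3 tilt [ 0. -0.] q6 1.7 open 58.8 F [-0.  -0.7  0.3]
turn z rad 0.003 then shift mm [100.7 405.7  46. ]
```

View pics/top8.png

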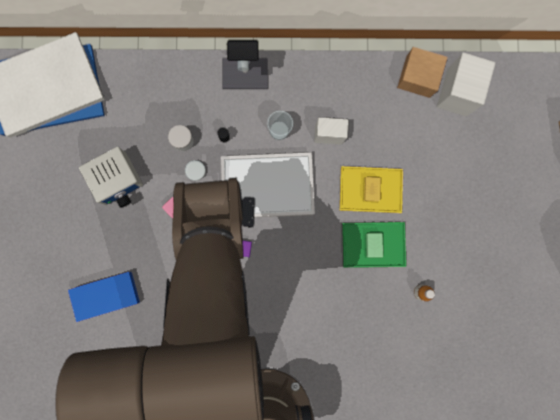

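View pics/scene14.png

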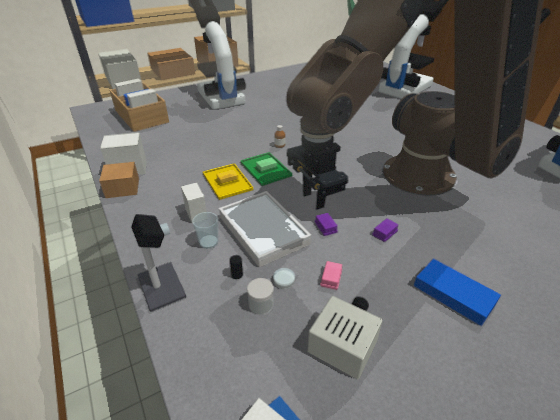

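View pics/c14.png

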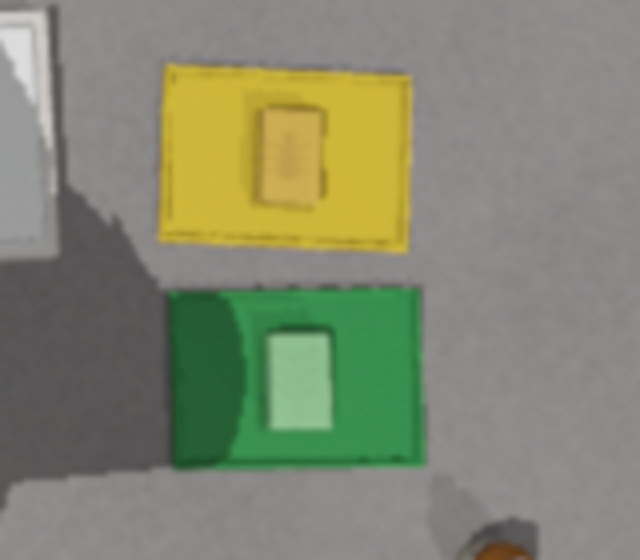

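```bash
python3 -c "
from station import arm
print(arm.hand_in())"
```

```text
the job is handed in; nothing more can be done
None
```

The job is done and handed in at about 44 s, with no verdict reported.

**What was there:** only two specimen blocks, one insect (yellow) and one plant (green). The pink and purple look-alikes were left alone. The knob started about 10 mm out with no red sleeve showing, so the lamp was off and needed no first push.

**What I did:**
- **On the panel:** I laid both blocks flat on the panel inside the rim.
- **Lamp:** I pulled the knob to its on detent, where the arm stopped and the red sleeve showed. It stayed on about 6 s, then I pushed it in to its stop.
- **Put away:** each block then went into the tray of its own colour.

**Last checks:**
- Both blocks look flat near the centres of their trays.
- The knob measured at about (577.5, 384.5), against about (577, 385.5) expected when fully in.
- The bystanders I could see showed no visible shift. In the last top view the arm partly covered the pink block and one purple one and hid the other purple one. All three were in place in the last scene picture.

**What disagreed:**
- The fingertips sit about 40 mm higher than the reported TCP. My first close at the insect block shut on air without touching it. I measured the offset from depth and allowed for it afterwards.
- The insect block was knocked aside on the panel, to about (657, 82). Depth showed it still flat, and its position still put it inside the rim, so I left it there. I later gripped it higher to clear the rim.
- The oblique scene view put the trays up to 10 mm off from the top view. I trusted the top view because it gave the stated tray sizes.

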